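# Load the label roll and scan it in

### The job

Load the fresh label roll onto the label stand: lower it over the upright spindle until it sits fully down, without letting it drop, and let go of it. Then scan it in: draw the hand scanner out of its sloping holster, turn it upright so that its window points straight down, and finish while still holding it, motionless, with the window about 6 cm above the middle of the roll's top. The scanner must not touch the roll, and everything else stays where it is.

Things in the scene. Friction and masses are not known exactly. Their poses are not given: they have to be found in the camera images.
- roll: the fresh label roll: a white paper ring on a brown cardboard core, outer diameter 56 mm, height 50 mm, bore 26 mm right through, about 0.12 kg, standing on its end on the table. Origin: centre of its underside; z along the bore, up. The thin bare core and the wide flat tape ring are not it
- roll_top (a point): point on the axis of the label roll, level with its top face, 50 mm above its origin
- stand: label stand, fixed: grey plate 120 x 120 x 12 mm with a black disc (diameter 64 mm, 3 mm thick) in the middle and on it an upright bright spindle. Origin: centre of the plate's underside, on the table; z up. Near its +x edge runs a bar along y, 8 mm high above the plate, 52 to 58 mm from the spindle axis
- stand_seat (a point): point on the spindle's axis at the top of the black disc, 15 mm above the table, where the roll's underside comes to rest. The spindle is 20 mm in diameter and ends 42 mm above this point, its last 8 mm tapering to 10 mm
- scanner: hand scanner, a stiff grey wand 170 mm long, about 0.16 kg: a head 40 mm (its y) x 26 mm (its x) over the first 60 mm, then a straight handle 26 x 26 mm up to its end. Origin: centre of the window, the flat end face of the head; z runs from the window along the wand to the handle's end, so z points straight up when the window points straight down. At the start the head sits in the holster with z leaning 0.7 rad (40 degrees) from vertical; centre of mass about 62 mm along z
- scanner_grip (a point): point on the middle of the scanner's handle, 115 mm along z from the window: a good place to grip, across the 26 mm width along the scanner's y (level at the start), 45 mm out from the holster's mouth
- holster: sloping holster, fixed: grey foot 160 x 100 x 12 mm (from 70 mm to its -x side to 90 mm to its +x side of its origin) carrying a black open-topped socket that leans 0.7 rad from vertical towards the holster's own -x, that is roughly towards the robot. Origin: on the table, under the wand's handle; z up
- holster_mouth (a point): centre of the socket's mouth, about 92 mm above the table. The socket is 31 x 46 mm inside and holds the last 70 mm of the scanner: pull along the scanner's own z by more than 75 mm to free it; it slides freely, nothing latches
- core: bystander: bare cardboard core, a thin tube 33 mm in diameter, 50 mm high, standing on end. Origin: centre of its underside
- tape: bystander: clear ring of packing tape lying flat, 80 mm in diameter, 24 mm high. Origin: centre of its underside
- cup_stack: bystander: upright stack of nested paper cups, 64 mm in diameter, 83 mm high. Origin: centre of its underside
- bowl: bystander: steel bowl 110 mm in diameter, 50 mm high. Origin: centre of its underside
- spatula: bystander: spatula lying on the table. Origin: centre of its underside
Not all that is in view belongs to the job. There is more than one size of the scanner; the job needs the smaller.

How it is judged (in metres and radians):
On the way, in this order (a step that is already met when the one before it is completed fails the run):
1. the label roll sits fully down on the spindle, let go (horizontal distance between roll and stand_seat below 0.005 m and z of roll in the frame of stand_seat below 0.004 m and angle between roll's own z axis and vertical below 0.08 rad and contact force between the fingers and roll below 0.05 N), for 0.2 s.
2. the scanner is gripped and drawn clear out of the holster (distance of scanner from where it was at the start of the episode above 0.08 m and contact force between scanner and holster below 0.05 N and contact force between the fingers and scanner above 1 N), for 0.1 s.
At the end, for the whole second after the job is handed in: Roll on the spindle, untouched: axis within 5 mm, underside within 4 mm of the seat, tilt under 0.08 rad. Fingers alone hold the scanner, still (0.03 m/s, 0.2 rad/s), window down within 0.15 rad of plumb, within 15 mm sideways of the roll axis and 30 to 90 mm above the roll top (all of step 1 and angle between scanner's own z axis and vertical below 0.15 rad and horizontal distance between scanner and roll_top below 0.015 m and z of scanner in the frame of roll_top between 0.03 and 0.09 m and contact force between the fingers and scanner above 1 N and contact force between scanner and holster below 0.05 N and contact force between scanner and stand below 0.05 N and linear speed of scanner below 0.03 m/s and angular speed of scanner below 0.2 rad/s); the arm keeps its last pose, push and grip.
It fails at once if the label roll is dropped down the spindle (falls faster than 0.2 m/s, not held) (horizontal distance between roll and stand_seat below 0.02 m and z of roll in the frame of stand_seat above 0.005 m and contact force between the fingers and roll below 0.05 N and linear speed of roll above 0.2 m/s).
It fails at once if the scanner touches the label roll (contact force between scanner and roll above 0.5 N).
It fails at once if a bystander is moved by more than 2 cm (distance of any of core, tape, cup_stack, bowl, spatula from where it was at the start of the episode above 0.02 m).
It also fails if it takes over 72 s, if anything falls off the work surface, if the arm or the gripper's body presses on something with over 40 N, if the wrist force passes 120 N, or if a joint passes its speed limit or range.

### The arm

A 6-joint arm with a two-finger parallel gripper is mounted at the origin on the work surface. World frame = base frame: x ahead of the robot, y to its left, z up, the work surface at z = 0. Lengths are in mm, angles in rad, forces in N, time in s.
With the tool pointing down it reaches from about 250 to 850 mm from the base axis. Payload 12.5 kg.
Tool frame: the origin (TCP) lies on the centre line of the jaws, within the pads' length; the fingertips stand 22 mm ahead of it and the grasp point (between the pads) lies 3 mm ahead of it; z points along the fingers, y is the direction in which the jaws open and shut (so a half turn about z gives the same grasp; the last joint's range is limited). The gripper opens to 93 mm and grips with 3 to 60 N. Pads are 15 mm wide; open, the fingers measure 128 mm over their backs; the gripper's body (75 mm by 188 mm) begins 65 mm behind the grasp point.
Start: joints at [-1.193, 0.351, 1.652, -0, 1.139, -0.085], TCP at [245.566, -492.12, 240.633] pointing down, gripper open.
Joint ranges: [-2.75, 2.75], [-0.79, 2.1], [0.01, 2.65], [-1.57, 4.71], [0.07, 3.14], [-2.87, 2.87]. Speed limits (rad/s): [2.22, 2.22, 2.79, 3.14, 3.14, 3.14].

### API

Orientations are given as a unit quaternion [x, y, z, w].
In Python, from bench import * gives the robot as it stands.
- The arm moves only by the shell command python3 -m jog 'ROWS' [FORCE]. ROWS is a JSON object of lists of equal length, an entry for each row: "hand": the gripper command: -1 is shut, 1 is fully open, values between are in proportion; "travel": the shift along the tool's x, y, z in units of 8 cm (1.0 is 8 cm), a list of three; "turn": the turn, a rotation vector about the tool's x, y, z in units of 60 degrees (1.0 is 60 degrees), a list of three. In form: {"hand": [hand, ...], "travel": [[dx, dy, dz], ...], "turn": [[rx, ry, rz], ...]}. A call has 1 to 20 rows; each row is the pose to reach, as a shift and turn from the pose commanded when the call began, along the tool's axes at that moment; what a row does not reach only later rows make up. A row lasts 1/12 s, in which the tool goes at most 41.7 mm and 7.16 degrees, less where a joint would pass 70% of its speed; a pose out of reach is approached as far as the arm can. A call with a number of a shift or a turn outside -1 to 1 is refused whole. A call with a gripper value outside its range is refused whole. The fingers move at their own pace and stop on an object; FORCE is the grip in N (left out, the last holds). Time passes only in rows, so rows that repeat a pose let the fingers close. It gives the time, the measured TCP pose, the force and the opening at its end, in the units of the state.
- observe(): the state, without advancing time (a new reading comes with each control period).
- read_camera(name): name is "side" or "top"; returns a dict with "image" (420x560x3 uint8, red, green, blue), "fx", "fy", "cx", "cy" (pixels), "R" (3x3) and "t" (3): a world point X has camera coordinates R X + t. Camera axes: x right, y down, z forward; pixel columns grow to the right and rows downward; lengths in mm; the calibration is good to about 2 mm. A picture is of the moment at which its call begins. There is no depth.
- sign_off(): hands the job in, once; it reports no verdict.
The state is a dict: "time_s": time; "joint_pos": joint angles; "qd": joint speeds; "joint_torque": joint torques, N m; "ee_pos": TCP position; "tool_rot": TCP orientation; "ft_force": force on the tool from outside, world axes, zero at the start; "moment": the same for the moment, N m; "grip_width": finger opening in mm.
Only numpy, scipy, OpenCV 4.12 (cv2) and the standard library are available. Lean on these libraries where they do the work, as an engineer would, in place of code of your own. Each camera call takes 0.05 s, during which the arm holds its last target.

## Working session

There is one attempt and no reset: what is moved stays moved. The work goes in short steps, Python scripts to look and compute and a shell command to move; the robot and the scene stay as the last step left them, time stands still between calls to the robot, and variables do not carry over. Pictures are saved under pics/ and viewed, and the job is handed in when it is done.

```bash
mkdir -p pics; python3 - <<'E'
from bench import *
import cv2,numpy as np
print(observe())
for n in("side","top"):
    c=read_camera(n); cv2.imwrite(f"pics/{n}0.png",c["image"][:,:,::-1]); print(n,c["fx"],c["fy"],c["cx"],c["cy"],np.round(c["R"],3).tolist(),np.round(c["t"],1))
E
```

```text
{'time_s': 0.0, 'joint_pos': array([-1.19255666e+00,  3.51253867e-01,  1.65246442e+00,  7.25386249e-06,
        1.13909891e+00, -8.46284091e-02]), 'qd': array([ 0.00033778,  0.00041796, -0.00130651,  0.00162002, -0.00034286,
       -0.00123052]), 'joint_torque': array([ 1.95790549e-04, -4.97319281e+01, -2.85258150e+01,  6.99512917e-02,
        2.56244943e-02, -9.46053433e-05]), 'ee_pos': array([ 245.46874713, -491.80529802,  240.07643246]), 'tool_rot': array([ 9.73338632e-01,  2.29372040e-01, -8.63044495e-05, -6.06166567e-04]), 'ft_force': array([ 0.18415971, -0.31008412, -0.42292239]), 'moment': array([ 0.0257506 , -0.02837795,  0.02730486]), 'grip_width': 92.74981828846089}
side 475.892782614946 475.892782614946 284.18792434552097 208.5495848859764 [[-0.899, -0.438, 0.006], [-0.311, 0.628, -0.713], [0.309, -0.643, -0.701]] [ 526.   281.6 1122.5]
top 432.84678229266484 432.84678229266484 276.3618970558309 208.91207593202404 [[0.058, -0.998, 0.004], [-0.97, -0.058, -0.238], [0.237, 0.01, -0.971]] [ -80.4  624.  1261.3]
```

View pics/side0.png

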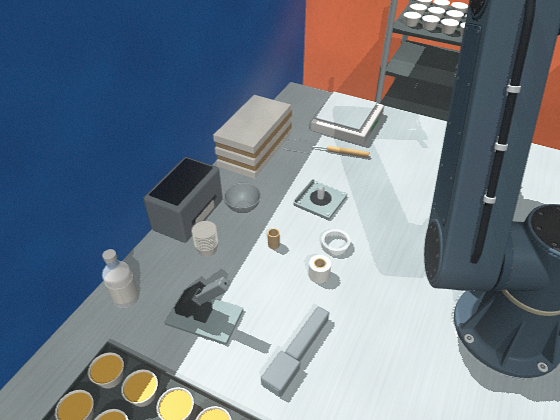

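View pics/top0.png

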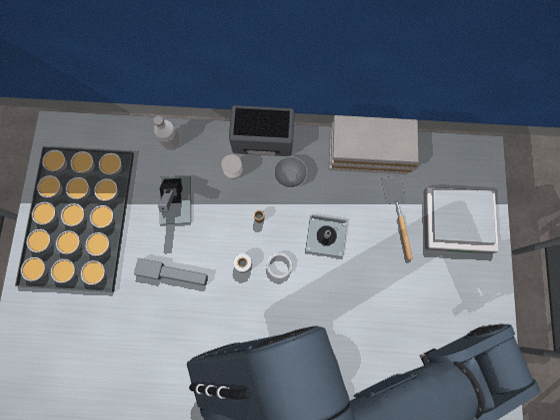

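Roll candidates, side/top pixels:
- White ring on a brown core, (319,268)/(242,263): this is the roll.
- Bare core, (273,239)/(259,216).
- Flat tape ring, (336,242)/(279,266).

Scanner candidates:
- The one in the holster, (212,287)/(168,200): smaller, so this is the one.
- The larger one lying on the table, (297,350)/(172,273).

Next I'll check these in close crops.

```bash
cat > h.py <<'E'
from bench import *
import cv2,numpy as np
def crop(img,x0,y0,w,h,s,name):
    c=cv2.resize(img[y0:y0+h,x0:x0+w],None,fx=s,fy=s,interpolation=cv2.INTER_CUBIC)
    for i in range(0,w,10):
        cv2.putText(c,str(x0+i),(i*s,8),0,0.3,(255,0,0),1); cv2.line(c,(i*s,10),(i*s,14),(255,0,0),1)
    for j in range(0,h,10):
        cv2.putText(c,str(y0+j),(0,j*s+4),0,0.3,(255,0,0),1); cv2.line(c,(20,j*s),(25,j*s),(255,0,0),1)
    cv2.imwrite("pics/"+name,c[:,:,::-1])
def proj(c,X):
    p=np.asarray(c["R"])@np.asarray(X,float)+np.asarray(c["t"]); return np.array([c["fx"]*p[0]/p[2]+c["cx"],c["fy"]*p[1]/p[2]+c["cy"]])
def atz(c,u,v,z):
    R=np.asarray(c["R"]);o=-R.T@np.asarray(c["t"]);d=R.T@np.array([(u-c["cx"])/c["fx"],(v-c["cy"])/c["fy"],1]);return o+d*(z-o[2])/d[2]
E
python3 - <<'E'
from h import *
s=read_camera("side");t=read_camera("top")
crop(s["image"],160,265,90,75,8,"sh.png");crop(s["image"],255,225,100,65,8,"sr.png");crop(s["image"],290,170,60,50,12,"ss.png")
crop(t["image"],145,165,60,70,8,"th.png");crop(t["image"],225,200,130,90,6,"tr.png")
E
```

```text
(no output)
```

View pics/sh.png

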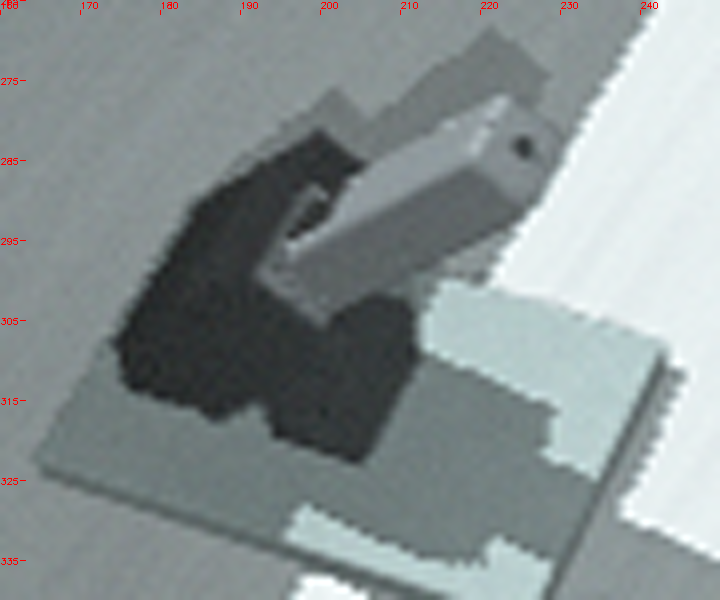

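View pics/sr.png

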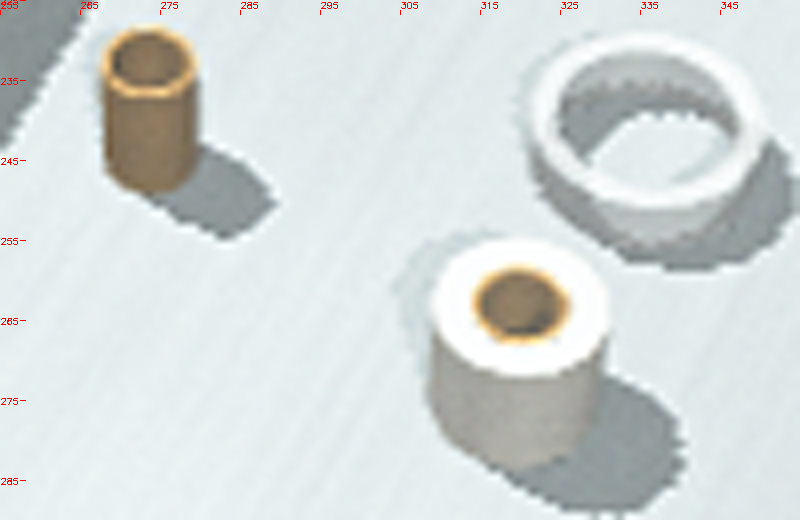

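View pics/ss.png

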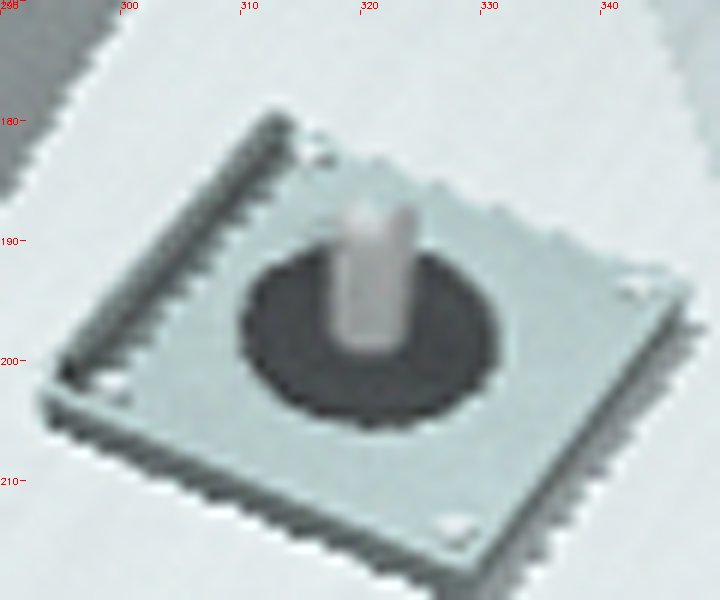

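View pics/th.png

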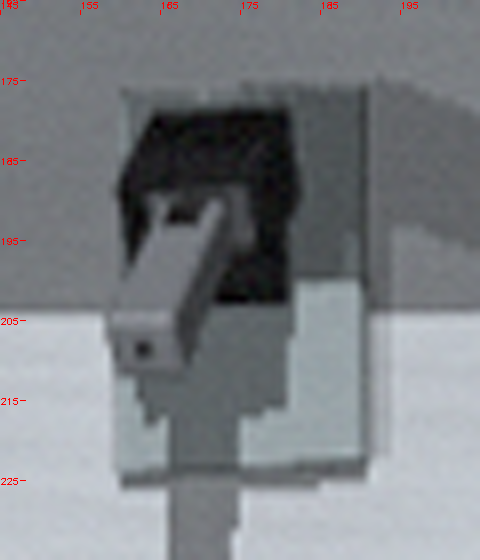

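View pics/tr.png

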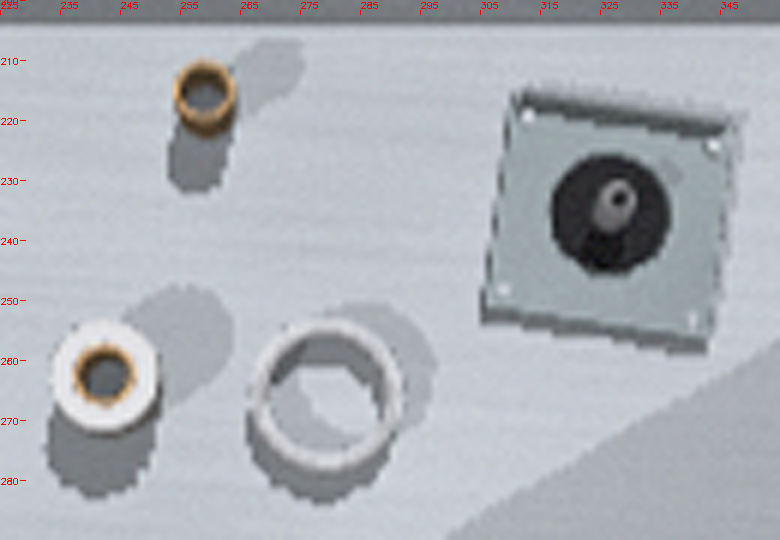

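The crops confirm the choice: roll top centre at about side (319.6,262.7) and top (242.1,262.1). The stand disc is centred at about side (320.4,197.4) and top (326.4,235.2). The small scanner's handle end is at side (224,283). Now I'll triangulate.

```bash
cat >> h.py <<'E'
from scipy.optimize import least_squares
def tri(S,T,us,ut):
    return least_squares(lambda X:np.r_[proj(S,X)-us,proj(T,X)-ut],[400,0,50.])
E
python3 - <<'E'
from h import *
S=read_camera("side");T=read_camera("top")
f=lambda n,z,us,ut:print(n,np.round(atz(S,*us,z),1),np.round(atz(T,*ut,z),1),np.round(tri(S,T,us,ut).x,1))
o=lambda x,y,s,a,b:((x+.5)/s-.5+a,(y+.5)/s-.5+b)
f("roll",50,o(520,305,8,255,225),o(105,376,6,225,200))
f("disc",15,o(370,334,12,290,170),o(611,213.5,6,225,200))
f("spintop",57,o(371,213,12,290,170),o(619,192,6,225,200))
f("core",50,o(148,62,8,255,225),o(205,91,6,225,200))
f("tape",24,o(648,120,8,255,225),o(326,395,6,225,200))
f("handle end dot",150,o(523,146,8,160,265),o(143,348,8,145,165))
# handle end face corners side: top, right, bottom, left
for us,ut in [((505,95),(185,372))]: pass
# holster foot corners z=12
f("foot c +y-x",12,o(555,598,8,160,265),o(118,472,8,145,165))
f("foot c -y-x",12,o(663,352,8,160,265),o(362,460,8,145,165))
f("foot +y+x",12,o(38,470,8,160,265),o(121,92,8,145,165))
print("plate corners z12:",[np.round(atz(T,*o(x,y,6,225,200),12)[:2],1) for x,y in((516,95),(733,132),(708,345),(483,312))])
print("plate corners side:",[np.round(atz(S,*o(x,y,12,290,170),12)[:2],1) for x,y in((38,398),(470,570),(690,285))])
E
```

```text
roll [460.7  53.   50. ] [460.2  51.6  50. ] [460.8  51.8  48.4]
disc [ 564.9 -204.5   15. ] [ 565.9 -207.1   15. ] [ 566.2 -207.4   12.1]
spintop [ 566.2 -201.8   57. ] [ 569.5 -206.2   57. ] [ 569.2 -206.9   52.1]
core [612.4  12.4  50. ] [611.7  10.9  50. ] [612.7  11.1  48.4]
tape [460.  -59.9  24. ] [460.  -61.4  24. ] [460.3 -61.4  22.2]
handle end dot [595.8 271.8 150. ] [592.2 286.7 150. ] [588.2 282.  166.8]
foot c +y-x [568.8 320.7  12. ] [572.5 329.2  12. ] [567.1 325.5  21.7]
foot c -y-x [581.9 235.5  12. ] [583.2 232.2  12. ] [583.8 233.    7.5]
foot +y+x [725.6 351.4  12. ] [731.5 347.6  12. ] [730.7 348.6   5.3]
plate corners z12: [array([ 628.1, -154.3]), array([ 614.7, -271.4]), array([ 499.4, -260.5]), array([ 509.8, -141.6])]
plate corners side: [array([ 630.3, -150. ]), array([ 512.5, -142.1]), array([ 500.9, -259.9])]
```

```bash
python3 - <<'E'
from h import *
from scipy.spatial.transform import Rotation as Ro
S=read_camera("side");T=read_camera("top")
o=lambda x,y,s,a,b:np.array(((x+.5)/s-.5+a,(y+.5)/s-.5+b))
def rot(yaw): return Ro.from_euler('z',yaw)*Ro.from_euler('y',-0.7)
side=[o(x,y,8,160,265) for x,y in((505,95),(562,133),(523,207),(471,166))]
top=[o(x,y,8,145,165) for x,y in((115,318),(188,322),(183,372),(117,362))]
def pt(p,a,b,c): return p[:3]+rot(p[3]).apply([a,b,c])  # p = window origin
# local end corners: upper side is -? z leans to -x; local x up-facing => +x has world z up comp? R x=(cos,0,sin .7) yes
cs=[(13,-13,170),(-13,-13,170),(-13,13,170),(13,13,170)]
import itertools
def res(p,ps,pt_):
    r=[]
    for k,u in zip(ps,side): r.append(proj(S,pt(p,*cs[k]))-u)
    for k,u in zip(pt_,top): r.append(proj(T,pt(p,*cs[k]))-u)
    return np.concatenate(r)
best=min((least_squares(res,[698,297,38,.13],args=(ps,q)) for ps in [[(i+k)%4 for k in range(4)] for i in range(4)]+[[(i-k)%4 for k in range(4)] for i in range(4)] for q in [[(i+k)%4 for k in range(4)] for i in range(4)]+[[(i-k)%4 for k in range(4)] for i in range(4)]),key=lambda r:r.cost)
p=best.x;print(best.cost,np.round(p,3),np.round(best.fun,1))
print("mouth",pt(p,0,0,70),"grip",pt(p,0,0,115),"end",pt(p,0,0,170))
for C,n,b in((S,"side",(160,265,90,75)),(T,"top",(145,165,60,70))):
    s=8;im=cv2.resize(C["image"][b[1]:b[1]+b[3],b[0]:b[0]+b[2]],None,fx=s,fy=s,interpolation=cv2.INTER_CUBIC)
    def L(a,c,col):
        q=[((proj(C,v)-b[:2]+.5)*s-.5).astype(int) for v in(a,c)]; cv2.line(im,tuple(map(int,q[0])),tuple(map(int,q[1])),col,1)
    for x,y in((13,13),(13,-13),(-13,13),(-13,-13)): L(pt(p,x,y,60),pt(p,x,y,170),(255,0,0))
    for i in range(4): L(pt(p,*cs[i]),pt(p,*cs[(i+1)%4]),(255,255,0))
    m=[(15.5,23,70),(15.5,-23,70),(-15.5,-23,70),(-15.5,23,70)]
    for i in range(4): L(pt(p,*m[i]),pt(p,*m[(i+1)%4]),(0,255,0))
    cv2.imwrite(f"pics/fit_{n}.png",im[:,:,::-1])
E
```

```text
10.674220732047594 [7.00701e+02 2.89630e+02 3.14250e+01 8.10000e-02] [-0.4 -1.4  1.4  1.3  0.9  1.4 -1.8 -1.1 -0.6 -0.8 -0.6 -1.5  1.1  0.3
  0.4  1.8]
mouth [655.75240733 285.99426832  84.96423525] grip [626.85697568 283.65711246 119.38213368] end [591.540337   280.80058862 161.44845398]
```

View pics/fit_side.png

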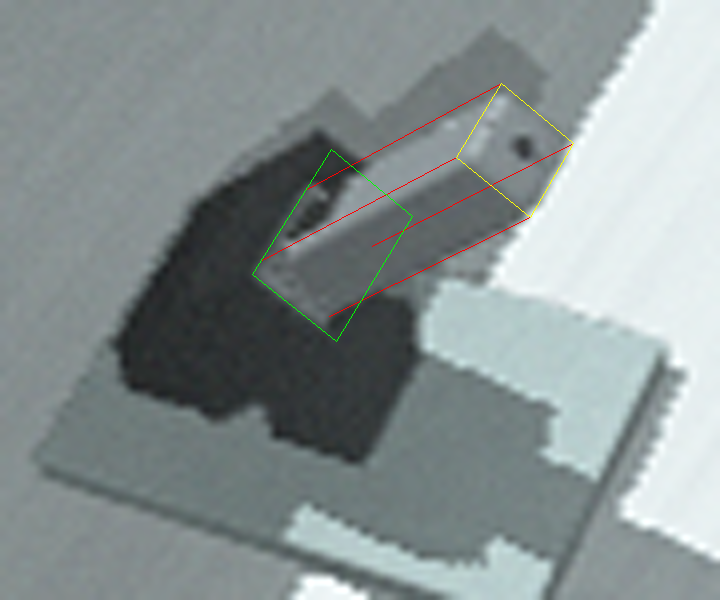

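View pics/fit_top.png

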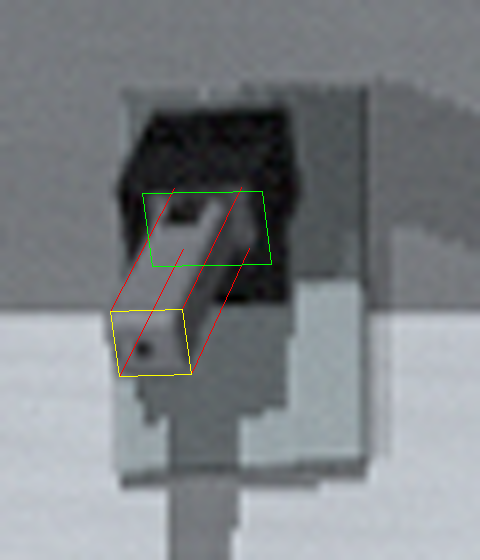

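The overlay's end-face centre matches, but the edge directions differ slightly in the top view. I'll look closer with the contrast raised.

```bash
python3 - <<'E'
from h import *
S=read_camera("side");T=read_camera("top")
g=lambda im:(255*(np.clip(im/255.,0,.75)/.75)**.55).astype(np.uint8)
crop(g(S["image"]),185,270,50,40,15,"sh2.png");crop(g(T["image"]),152,175,40,40,15,"th2.png")
E
```

```text
(no output)
```

View pics/sh2.png

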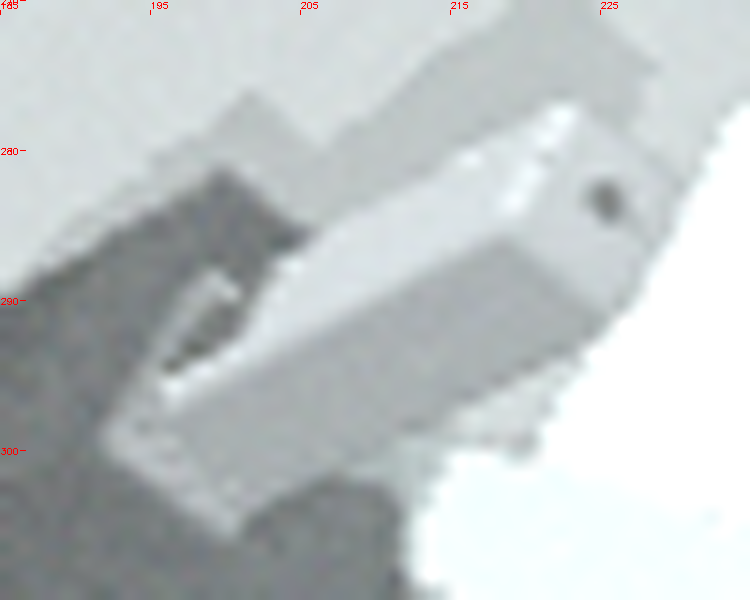

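View pics/th2.png

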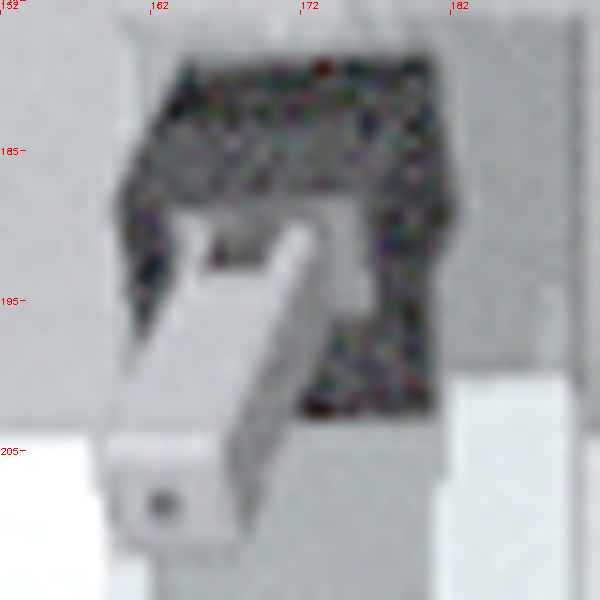

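```bash
python3 - <<'E'
from h import *
from scipy.spatial.transform import Rotation as Ro
S=read_camera("side");T=read_camera("top")
o=lambda x,y,s,a,b:np.array(((x+.5)/s-.5+a,(y+.5)/s-.5+b))
oS=lambda x,y:o(x,y,15,185,270); oT=lambda x,y:o(x,y,15,152,175)
cS=oS(592,213); cT=oT(172,490)
lines=[(S,oS(500,240),oS(165,395)),(S,oS(600,325),oS(430,410)),(T,oT(222,437),oT(300,240)),(T,oT(240,540),oT(330,330)),(T,oT(105,437),oT(180,265))]
def res(p,tilt=None):
    R=Ro.from_euler('z',p[3])*Ro.from_euler('y',-(tilt or p[4])); d=R.apply([0,0,1])
    r=[proj(S,p[:3])-cS,proj(T,p[:3])-cT]
    for C,a,b in lines:
        q=proj(C,p[:3]-100*d)-proj(C,p[:3]); q/=np.linalg.norm(q); e=b-a; r.append([q[0]*e[1]-q[1]*e[0]])
    return np.concatenate(r)
for t in(0.7,None):
    b=least_squares(res,[590,282,162,.13,.7],kwargs=dict(tilt=t)); print(np.round(b.x,3),np.round(b.fun,2))
E
```

```text
[5.91395e+02 2.81801e+02 1.61381e+02 1.06000e-01 7.00000e-01] [-0.15  0.02  0.12  0.3   1.44  0.36 -0.7  -0.33 -0.19]
[5.91399e+02 2.81896e+02 1.61790e+02 1.03000e-01 7.34000e-01] [-0.19 -0.07  0.05  0.26  0.16 -0.3  -0.28  0.12  0.18]
```

Scanner handle end is at about (591,282,163) with yaw about 0.11. The roll is at (460.5,52) and the spindle at (565.5,-205.5). I'll grip the roll first, keeping the current yaw, which clears the tape. For the scanner I plan to grip along the wand axis from the robot's side.

```bash
cat >> h.py <<'E'
from scipy.spatial.transform import Rotation as Ro
def plan(P,Rt=None):
    s=observe();R=Ro.from_quat(s["tool_rot"])
    d=R.inv().apply(np.array(P,float)-s["ee_pos"])/80
    print("t",round(s["time_s"],2),"ee",np.round(s["ee_pos"],1),"w",round(s["grip_width"],1),"F",np.round(s["ft_force"],1),"travel",np.round(d,3))
    if Rt is not None: print("turn",np.round((R.inv()*Rt).as_rotvec()/(np.pi/3),3))
def down(yaw,tilt=0): return Ro.from_euler('z',yaw)*Ro.from_euler('y',-tilt)*Ro.from_euler('x',np.pi) # tilt>0: points away (+x)
E
A='{"hand":[1,1,1,1],"travel":[[0.5,-0.45,0],[1,-0.9,0],[1,-0.9,0],[1,-0.9,0]],"turn":[[0,0,0],[0,0,0],[0,0,0],[0,0,0]]}'
python3 -m jog '{"hand":[1,1,1,1],"travel":[[0.5,-0.45,0],[1,-0.9,0],[1,-0.9,0],[1,-0.9,0]],"turn":[[0,0,0],[0,0,0],[0,0,0],[0,0,0]]}'
python3 -m jog '{"hand":[1,1,1,1],"travel":[[0.5,-0.45,0],[1,-0.9,0],[1,-0.9,0],[1,-0.9,0]],"turn":[[0,0,0],[0,0,0],[0,0,0],[0,0,0]]}'
python3 -m jog '{"hand":[1,1,1,1],"travel":[[0.5,-0.45,0],[1,-0.9,0],[1,-0.9,0],[1,-0.9,0]],"turn":[[0,0,0],[0,0,0],[0,0,0],[0,0,0]]}'
python3 -c "
from h import *
plan((460.5,52,140))"
```

```text
time_s: 0.93
ee_pos: [286.0, -388.5, 240.7]
tool_rot: [0.973, 0.231, 0.0, -0.001]
ft_force: [0.2, -0.2, -0.5]
grip_width: 93.3
time_s: 1.27
ee_pos: [325.3, -289.0, 240.8]
tool_rot: [0.973, 0.231, 0.0, -0.0]
ft_force: [0.2, -0.5, 0.8]
grip_width: 92.9
time_s: 1.6
ee_pos: [364.8, -189.5, 240.8]
tool_rot: [0.973, 0.231, 0.0, -0.0]
ft_force: [-0.0, -0.7, 0.8]
grip_width: 92.5
t 1.6 ee [ 364.8 -189.5  240.8] w 92.5 F [-0.  -0.7  0.8] travel [ 2.423 -2.161  1.262]
```

```bash

python3 -m jog '{"hand":[1,1,1,1],"travel":[[0.5,-0.45,0],[1,-0.9,0],[1,-0.9,0],[1,-0.9,0]],"turn":[[0,0,0],[0,0,0],[0,0,0],[0,0,0]]}'
python3 -m jog '{"hand":[1,1,1,1],"travel":[[0.5,-0.45,0.2],[1,-0.9,0.4],[1,-0.9,0.4],[1,-0.9,0.4]],"turn":[[0,0,0],[0,0,0],[0,0,0],[0,0,0]]}'
python3 -m jog '{"hand":[1,1,1,1,1,1],"travel":[[0.2,-0.2,0.4],[0.42,-0.36,0.86],[0.42,-0.36,0.86],[0.42,-0.36,0.86],[0.42,-0.36,0.86],[0.42,-0.36,0.86]],"turn":[[0,0,0],[0,0,0],[0,0,0],[0,0,0],[0,0,0],[0,0,0]]}'
python3 - <<'E'
from h import *
plan((460.5,52,39))
S=read_camera("side");T=read_camera("top")
crop(S["image"],250,170,130,130,5,"s1.png");crop(T["image"],190,220,110,90,6,"t1.png")
E
```

```text
time_s: 1.93
ee_pos: [404.6, -89.7, 240.8]
tool_rot: [0.973, 0.231, 0.0, -0.0]
ft_force: [-0.4, -1.7, 1.3]
grip_width: 92.6
time_s: 2.27
ee_pos: [443.8, 10.5, 207.3]
tool_rot: [0.973, 0.23, -0.001, -0.0]
ft_force: [1.3, -0.3, -0.3]
grip_width: 93.1
time_s: 2.77
ee_pos: [460.7, 48.1, 141.3]
tool_rot: [0.973, 0.229, 0.001, 0.0]
ft_force: [-0.5, 1.0, -0.1]
grip_width: 92.9
t 2.77 ee [460.7  48.1 141.3] w 92.9 F [-0.5  1.  -0.1] travel [ 0.016 -0.046  1.279]
```

View pics/s1.png

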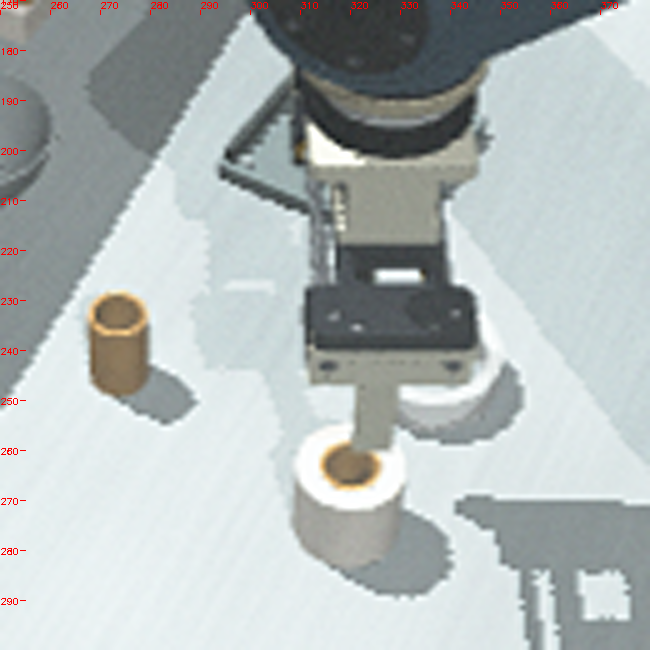

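View pics/t1.png

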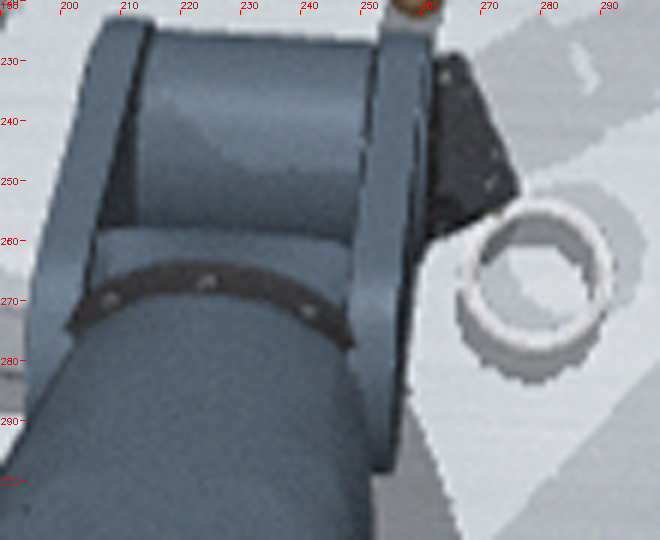

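The side view shows a finger at (322,250) straddling the roll at (320,262); the arm blocks the top view. Descending with about 18 mm of clearance on each side.

```bash

python3 -m jog '{"hand":[1,1,1,1,1],"travel":[[0.02,-0.046,0],[0.02,-0.046,0.3],[0.02,-0.046,0.6],[0.02,-0.046,0.8],[0.02,-0.046,0.8]],"turn":[[0,0,0],[0,0,0],[0,0,0],[0,0,0],[0,0,0]]}'
python3 -m jog '{"hand":[1,1,1,1],"travel":[[0,0,0.2],[0,0,0.4],[0,0,0.48],[0,0,0.48]],"turn":[[0,0,0],[0,0,0],[0,0,0],[0,0,0]]}'
python3 -c "
from h import *
plan((460.5,52,39))"
```

```text
time_s: 3.28
ee_pos: [458.4, 53.3, 74.0]
tool_rot: [0.973, 0.229, -0.002, -0.0]
ft_force: [-0.7, 0.6, -0.2]
grip_width: 93.1
time_s: 3.62
ee_pos: [459.6, 53.4, 37.4]
tool_rot: [0.973, 0.229, -0.0, -0.0]
ft_force: [0.3, -0.1, 0.1]
grip_width: 93.3
t 3.62 ee [459.6  53.4  37.4] w 93.3 F [ 0.3 -0.1  0.1] travel [ 0.003  0.02  -0.02 ]
```

Close gently, 20 N, then lift.

```bash

python3 -m jog '{"hand":[-1,-1,-1,-1,-1,-1,-1,-1,-1,-1],"travel":[[0,0,-0.02],[0,0,-0.02],[0,0,-0.02],[0,0,-0.02],[0,0,-0.02],[0,0,-0.02],[0,0,-0.02],[0,0,-0.02],[0,0,-0.02],[0,0,-0.02]],"turn":[[0,0,0],[0,0,0],[0,0,0],[0,0,0],[0,0,0],[0,0,0],[0,0,0],[0,0,0],[0,0,0],[0,0,0]]}' 20
python3 - <<'E'
from h import *
plan((565.5,-205.5,160))
S=read_camera("side");crop(S["image"],250,190,110,110,6,"s2.png")
E
```

```text
time_s: 4.45
ee_pos: [459.9, 53.4, 39.2]
tool_rot: [0.973, 0.229, 0.0, 0.0]
ft_force: [-1.6, 0.5, 4.9]
grip_width: 55.9
t 4.45 ee [459.9  53.4  39.2] w 55.9 F [-1.6  0.5  4.9] travel [-0.263  3.485 -1.509]
```

View pics/s2.png

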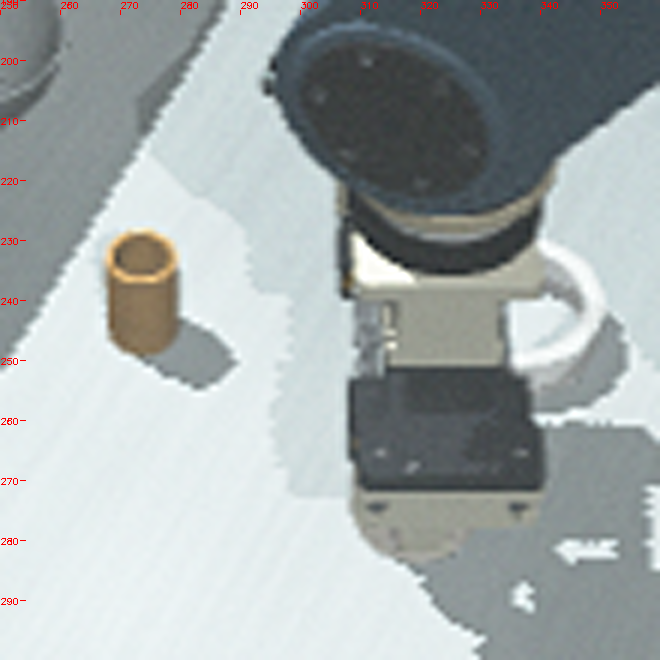

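Gripped: the opening of 55.9 mm matches the 56 mm diameter, and the roll's base is 39.2 mm below the TCP. Lifting and carrying.

```bash

python3 -m jog '{"hand":[-1,-1,-1,-1],"travel":[[0,0,-0.3],[0,0,-0.6],[0,0,-0.9],[0,0,-0.9]],"turn":[[0,0,0],[0,0,0],[0,0,0],[0,0,0]]}'
python3 -m jog '{"hand":[-1,-1,-1,-1],"travel":[[-0.02,0.3,-0.3],[-0.06,0.8,-0.6],[-0.06,0.8,-0.6],[-0.06,0.8,-0.6]],"turn":[[0,0,0],[0,0,0],[0,0,0],[0,0,0]]}'
python3 -m jog '{"hand":[-1,-1,-1,-1],"travel":[[-0.03,0.5,0],[-0.08,1,0],[-0.08,1,0],[-0.08,1,0]],"turn":[[0,0,0],[0,0,0],[0,0,0],[0,0,0]]}'
python3 -m jog '{"hand":[-1,-1,-1,-1,-1],"travel":[[-0.03,0.5,0],[-0.08,1,0],[-0.08,1,0],[-0.08,1,0],[-0.08,1,0]],"turn":[[0,0,0],[0,0,0],[0,0,0],[0,0,0],[0,0,0]]}'
python3 -c "
from h import *
plan((565.5,-205.5,105))"
```

```text
time_s: 4.83
ee_pos: [461.5, 53.4, 114.4]
tool_rot: [0.973, 0.229, 0.003, 0.001]
ft_force: [0.5, -0.2, -0.9]
grip_width: 55.7
time_s: 5.17
ee_pos: [484.9, -7.4, 159.4]
tool_rot: [0.974, 0.228, 0.001, 0.0]
ft_force: [-0.7, -0.7, -0.9]
grip_width: 55.5
time_s: 5.5
ee_pos: [513.4, -80.7, 157.2]
tool_rot: [0.974, 0.228, -0.001, -0.001]
ft_force: [-0.0, 0.8, -0.9]
grip_width: 55.9
time_s: 5.92
ee_pos: [543.1, -153.2, 157.9]
tool_rot: [0.973, 0.23, -0.001, -0.001]
ft_force: [-1.7, 1.0, -1.4]
grip_width: 55.6
t 5.92 ee [ 543.1 -153.2  157.9] w 55.6 F [-1.7  1.  -1.4] travel [-0.041  0.711  0.66 ]
```

```bash

python3 -m jog '{"hand":[-1,-1,-1,-1,-1,-1,-1],"travel":[[-0.02,0.3,0.2],[-0.04,0.7,0.5],[-0.04,0.71,0.5],[-0.04,0.71,0.5],[-0.04,0.71,0.5],[-0.04,0.71,0.5],[-0.04,0.71,0.5]],"turn":[[0,0,0],[0,0,0],[0,0,0],[0,0,0],[0,0,0],[0,0,0],[0,0,0]]}'
python3 - <<'E'
from h import *
plan((565.5,-205.5,105))
S=read_camera("side");crop(S["image"],275,130,80,80,8,"s3.png")
T=read_camera("top");crop(T["image"],280,190,100,90,7,"t3.png")
E
```

```text
time_s: 6.5
ee_pos: [566.7, -206.0, 120.0]
tool_rot: [0.973, 0.23, 0.0, 0.0]
ft_force: [-0.0, 0.0, -0.3]
grip_width: 55.7
t 6.5 ee [ 566.7 -206.   120. ] w 55.7 F [-0.   0.  -0.3] travel [-0.01  -0.013  0.187]
```

View pics/s3.png

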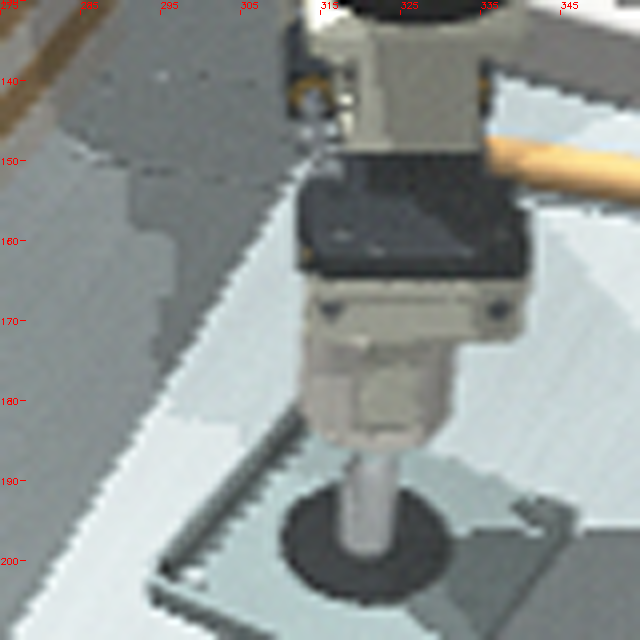

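View pics/t3.png

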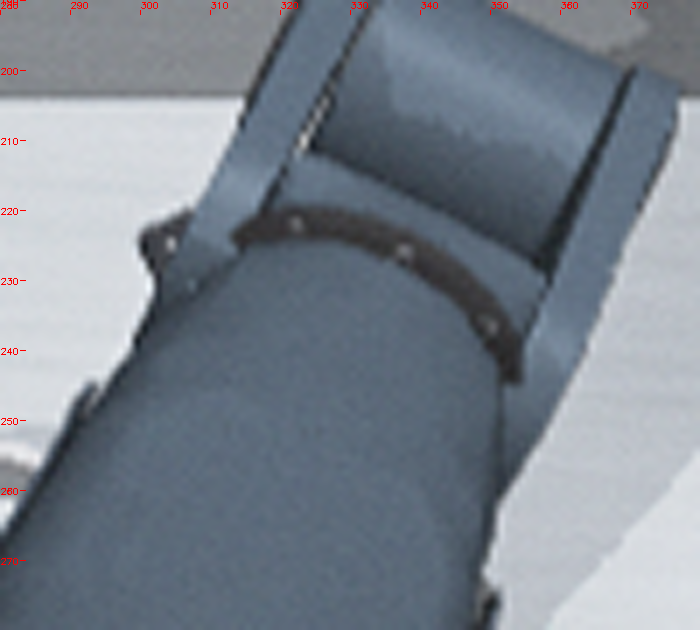

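```bash
cat > fit.py <<'E'
from h import *
import sys
def cyl(C,x,y,z0,r,h):
    th=np.linspace(0,2*np.pi,180);P=[proj(C,(x+r*np.cos(a),y+r*np.sin(a),z)) for z in (z0,z0+h) for a in th];return np.array(P)
def fit(C,l,r_,b,z0,r,h): # silhouette extremes
    f=lambda p:(lambda q:[q[:,0].min()-l,q[:,0].max()-r_,q[:,1].max()-b])(cyl(C,p[0],p[1],z0,r,h))
    s=least_squares(f,[565,-205]);return s.x,s.fun
E
python3 - <<'E'
from fit import *
S=read_camera("side");g=lambda v,a,s:(v+.5)/s-.5+a
print("roll",fit(S,g(300,275,8),g(452,275,8),g(448,130,8),80.8,28,50))
print("disc pic0",fit(S,g(240,290,12),g(500,290,12),g(428,170,12),12,32,3))
print("disc now",fit(S,g(282,275,8),g(452,275,8),g(605,130,8),12,32,3))
print("roll0",fit(S,g(430,255,8),g(608,255,8),g(468,225,8),0,28,50))
for z in (15,57): print([np.round((proj(S,(x,y,z))-[275,130]+.5)*8-.5) for x,y in((565.5,-205.5),(566.7,-206))])
E
```

```text
roll (array([ 569.93988507, -210.11739937]), array([-0.86137045,  0.83846045, -0.03951172]))
disc pic0 (array([ 565.50911509, -205.96776601]), array([ 0.06609104, -0.06590734,  0.00301523]))
disc now (array([ 565.39254869, -206.16827988]), array([-0.14192526,  0.14153081, -0.00647501]))
roll0 (array([460.98263995,  50.71551011]), array([-0.43182329,  0.41895672, -0.01809619]))
[array([366., 540.]), array([364., 539.])]
[array([373., 456.]), array([370., 455.])]
```

```bash
python3 - <<'E'
from fit import *
S=read_camera("side");b=(305,165,40,45);s=13
im=cv2.resize(S["image"][b[1]:b[1]+b[3],b[0]:b[0]+b[2]],None,fx=s,fy=s,interpolation=cv2.INTER_CUBIC)
im0=im.copy()
def dr(x,y,z,r,col):
    q=np.array([((proj(S,(x+r*np.cos(a),y+r*np.sin(a),z))-b[:2]+.5)*s-.5) for a in np.linspace(0,6.3,100)]).astype(np.int32)
    cv2.polylines(im,[q],False,col,1)
z=observe()["ee_pos"][2]-39.2
dr(566.7,-206,z,28,(255,0,0));dr(566.7,-206,z+50,28,(255,0,0));dr(565.5,-205.7,15,32,(0,255,0));dr(565.5,-205.7,15,10,(0,255,0));dr(565.5,-205.7,49,10,(0,255,0))
cv2.imwrite("pics/s4.png",np.hstack([im0[:,:400],im[:,:400]])[:,:,::-1])
E
```

```text
(no output)
```

View pics/s4.png

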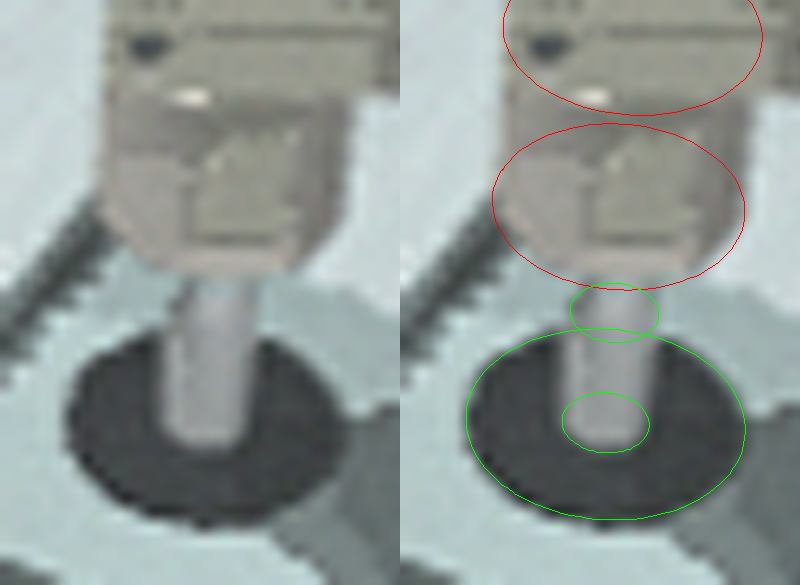

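The side view shows the roll above the spindle. Laterally it is aligned to about 1 mm, and in depth it may be 1–3 mm too far. I'll correct 1.6 mm along tool y and lower in stages, watching the force.

```bash

python3 -m jog '{"hand":[-1,-1,-1,-1,-1],"travel":[[0,-0.02,0.2],[0,-0.02,0.3],[0,-0.02,0.3],[0,-0.02,0.3],[0,-0.02,0.3]],"turn":[[0,0,0],[0,0,0],[0,0,0],[0,0,0],[0,0,0]]}'
python3 -m jog '{"hand":[-1,-1,-1,-1,-1,-1,-1],"travel":[[0,0,0.02],[0,0,0.04],[0,0,0.06],[0,0,0.07],[0,0,0.07],[0,0,0.07],[0,0,0.07]],"turn":[[0,0,0],[0,0,0],[0,0,0],[0,0,0],[0,0,0],[0,0,0],[0,0,0]]}'
python3 -c "
from h import *
plan((565.5,-205.5,54.2))"
```

```text
time_s: 7.12
ee_pos: [566.0, -205.9, 95.5]
tool_rot: [0.973, 0.229, 0.0, 0.0]
ft_force: [-0.0, 0.6, -1.4]
grip_width: 55.9
time_s: 7.7
ee_pos: [565.8, -205.8, 89.5]
tool_rot: [0.973, 0.229, 0.0, 0.0]
ft_force: [-0.4, -0.4, -0.1]
grip_width: 55.9
t 7.7 ee [ 565.8 -205.8   89.5] w 55.9 F [-0.4 -0.4 -0.1] travel [-0.002 -0.005  0.441]
```

```bash

python3 -m jog '{"hand":[-1,-1,-1,-1,-1],"travel":[[0,0,0.02],[0,0,0.04],[0,0,0.06],[0,0,0.06],[0,0,0.06]],"turn":[[0,0,0],[0,0,0],[0,0,0],[0,0,0],[0,0,0]]}'
python3 -m jog '{"hand":[-1,-1,-1,-1,-1],"travel":[[0,0,0.02],[0,0,0.04],[0,0,0.06],[0,0,0.06],[0,0,0.06]],"turn":[[0,0,0],[0,0,0],[0,0,0],[0,0,0],[0,0,0]]}'
python3 -c "
from h import *
plan((565.5,-205.5,54.2));print(observe()['moment'])
S=read_camera('side');crop(S['image'],295,150,60,65,9,'s5.png')"
```

```text
time_s: 8.12
ee_pos: [565.7, -205.7, 84.5]
tool_rot: [0.973, 0.229, -0.0, -0.0]
ft_force: [0.3, -0.0, 0.2]
grip_width: 55.8
time_s: 8.53
ee_pos: [565.7, -205.7, 79.7]
tool_rot: [0.973, 0.229, -0.0, -0.0]
ft_force: [0.1, -0.6, -1.4]
grip_width: 55.7
t 8.53 ee [ 565.7 -205.7   79.7] w 55.7 F [ 0.1 -0.6 -1.4] travel [-0.001 -0.004  0.318]
[ 0.04498446 -0.04580321 -0.03222627]
```

View pics/s5.png

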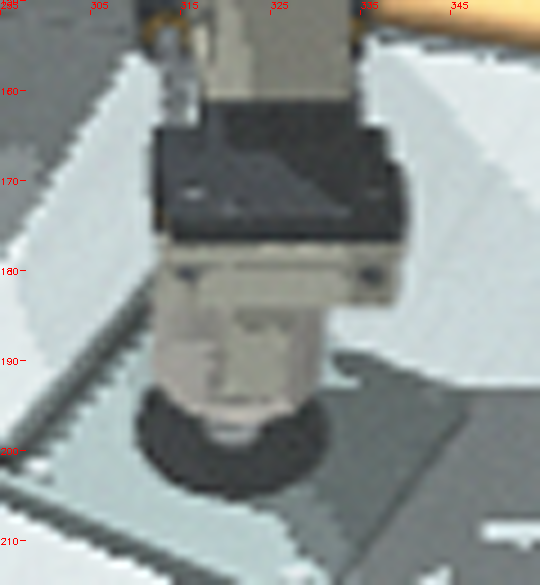

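The base is now below the taper with no side force, so the roll is on the spindle. I'll keep lowering.

```bash

python3 -m jog '{"hand":[-1,-1,-1,-1,-1,-1,-1],"travel":[[0,0,0.04],[0,0,0.08],[0,0,0.12],[0,0,0.16],[0,0,0.2],[0,0,0.2],[0,0,0.2]],"turn":[[0,0,0],[0,0,0],[0,0,0],[0,0,0],[0,0,0],[0,0,0],[0,0,0]]}'
python3 -m jog '{"hand":[-1,-1,-1,-1,-1,-1],"travel":[[0,0,0.03],[0,0,0.06],[0,0,0.09],[0,0,0.105],[0,0,0.105],[0,0,0.105]],"turn":[[0,0,0],[0,0,0],[0,0,0],[0,0,0],[0,0,0],[0,0,0]]}'
python3 -c "
from h import *
plan((565.5,-205.5,54.2));print(observe()['moment'])"
```

```text
time_s: 9.17
ee_pos: [565.7, -205.7, 63.6]
tool_rot: [0.973, 0.229, -0.0, -0.0]
ft_force: [-0.4, -0.3, -0.2]
grip_width: 55.8
time_s: 9.67
ee_pos: [565.8, -205.7, 55.3]
tool_rot: [0.973, 0.229, -0.0, -0.0]
ft_force: [-0.5, -0.7, -1.3]
grip_width: 55.8
t 9.67 ee [ 565.8 -205.7   55.3] w 55.8 F [-0.5 -0.7 -1.3] travel [-0.002 -0.004  0.014]
[ 0.02068632 -0.05004664 -0.00990763]
```

```bash

python3 -m jog '{"hand":[-1,-1,-1,-1],"travel":[[0,0,0.01],[0,0,0.02],[0,0,0.02],[0,0,0.02]],"turn":[[0,0,0],[0,0,0],[0,0,0],[0,0,0]]}'
python3 -m jog '{"hand":[-1,-1,-1,-1],"travel":[[0,0,0.005],[0,0,0.01],[0,0,0.01],[0,0,0.01]],"turn":[[0,0,0],[0,0,0],[0,0,0],[0,0,0]]}'

```

```text
time_s: 10.0
ee_pos: [565.9, -205.8, 54.3]
tool_rot: [0.973, 0.229, 0.0, 0.0]
ft_force: [-1.8, 0.5, 6.0]
grip_width: 55.5
time_s: 10.33
ee_pos: [566.0, -205.8, 54.2]
tool_rot: [0.973, 0.229, 0.0, 0.0]
ft_force: [-5.8, 2.5, 14.6]
grip_width: 55.9
```

The roll is seated: the upward force appears exactly at the expected height of 54.2. I'll ease off and open.

```bash

python3 -m jog '{"hand":[-1,-1,0,0.4,0.6,0.8,1,1,1,1],"travel":[[0,0,-0.008],[0,0,-0.01],[0,0,-0.01],[0,0,-0.01],[0,0,-0.01],[0,0,-0.01],[0,0,-0.01],[0,0,-0.01],[0,0,-0.01],[0,0,-0.01]],"turn":[[0,0,0],[0,0,0],[0,0,0],[0,0,0],[0,0,0],[0,0,0],[0,0,0],[0,0,0],[0,0,0],[0,0,0]]}'
python3 -m jog '{"hand":[1,1,1,1,1],"travel":[[0,0,-0.1],[0,0,-0.4],[0,0,-0.8],[0,0,-1],[0,0,-1]],"turn":[[0,0,0],[0,0,0],[0,0,0],[0,0,0],[0,0,0]]}'
python3 -c "
from h import *
plan((500,50,240),down(0.11,0.7));print(observe()['moment'])
S=read_camera('side');crop(S['image'],290,140,60,75,8,'s6.png')"
```

```text
time_s: 11.17
ee_pos: [565.8, -205.7, 53.7]
tool_rot: [0.973, 0.229, -0.0, -0.0]
ft_force: [-0.4, -0.1, -1.5]
grip_width: 92.4
time_s: 11.58
ee_pos: [567.5, -206.5, 138.3]
tool_rot: [0.973, 0.229, 0.003, 0.002]
ft_force: [0.6, 0.6, 0.9]
grip_width: 93.0
t 11.58 ee [ 567.5 -206.5  138.3] w 93.0 F [0.6 0.6 0.9] travel [ 0.682 -3.239 -1.285]
turn [-0.114  0.657  0.324]
[ 0.02703393 -0.00924398 -0.01522362]
```

View pics/s6.png

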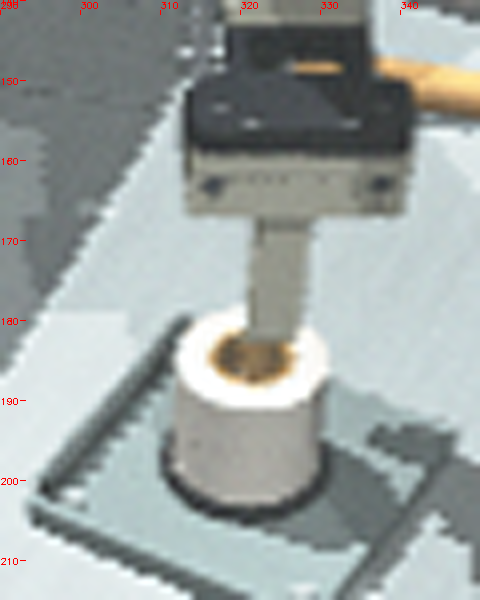

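The roll sits upright and fully down, with its top at (322,184) and base on the disc at (320,200). Now to the scanner.

```bash

python3 -m jog '{"hand":[1,1,1,1],"travel":[[0,0,-0.4],[0,0,-0.8],[0,0,-1],[0,0,-1]],"turn":[[0,0,0],[0,0,0],[0,0,0],[0,0,0]]}'
python3 -m jog '{"hand":[1,1,1,1],"travel":[[0.1,-0.5,0],[0.3,-1,-0.1],[0.3,-1,-0.1],[0.3,-1,-0.1]],"turn":[[0,0,0],[0,0,0],[0,0,0],[0,0,0]]}'
python3 -m jog '{"hand":[1,1,1,1],"travel":[[0.1,-0.5,0],[0.3,-1,-0.1],[0.3,-1,-0.1],[0.3,-1,-0.1]],"turn":[[0,0,0],[0,0,0],[0,0,0],[0,0,0]]}'
python3 -m jog '{"hand":[1,1,1,1],"travel":[[0.1,-0.5,0],[0.3,-1,-0.1],[0.3,-1,-0.1],[0.3,-1,-0.1]],"turn":[[0,0,0],[0,0,0],[0,0,0],[0,0,0]]}'
python3 -m jog '{"hand":[1,1,1,1],"travel":[[0.1,-0.5,0],[0.3,-1,-0.1],[0.3,-1,-0.1],[0.3,-1,-0.1]],"turn":[[0,0,0],[0,0,0],[0,0,0],[0,0,0]]}'
python3 -m jog '{"hand":[1,1,1,1],"travel":[[0.1,-0.5,0],[0.3,-1,-0.1],[0.3,-1,-0.1],[0.3,-1,-0.1]],"turn":[[0,0,0],[0,0,0],[0,0,0],[0,0,0]]}'
python3 -c "
from h import *
plan((520,274,249),down(0.11,0.7))"
```

```text
time_s: 11.97
ee_pos: [566.8, -206.2, 216.7]
tool_rot: [0.973, 0.229, 0.002, 0.001]
ft_force: [-0.4, -0.2, 0.0]
grip_width: 93.1
time_s: 12.3
ee_pos: [551.0, -121.7, 220.7]
tool_rot: [0.973, 0.231, -0.001, -0.0]
ft_force: [0.7, -1.3, 0.4]
grip_width: 92.6
time_s: 12.63
ee_pos: [537.3, -40.5, 229.1]
tool_rot: [0.973, 0.23, -0.0, -0.0]
ft_force: [0.5, 0.4, -0.2]
grip_width: 92.8
time_s: 12.97
ee_pos: [523.3, 41.2, 237.3]
tool_rot: [0.973, 0.23, -0.0, 0.0]
ft_force: [0.3, -0.6, -0.3]
grip_width: 92.7
time_s: 13.3
ee_pos: [509.4, 123.1, 245.4]
tool_rot: [0.973, 0.23, -0.0, 0.0]
ft_force: [-0.8, -0.6, -1.2]
grip_width: 92.7
time_s: 13.63
ee_pos: [495.3, 205.1, 253.3]
tool_rot: [0.973, 0.23, -0.0, 0.0]
ft_force: [-0.2, -0.4, -0.8]
grip_width: 92.8
t 13.63 ee [495.3 205.1 253.3] w 92.8 F [-0.2 -0.4 -0.8] travel [ 0.661 -0.632  0.053]
turn [-0.118  0.662  0.324]
```

```bash

python3 -m jog '{"hand":[1,1,1,1,1,1,1,1,1,1,1,1],"travel":[[0.1,-0.1,0],[0.2,-0.2,0],[0.3,-0.3,0],[0.4,-0.4,0],[0.5,-0.5,0.02],[0.6,-0.6,0.04],[0.66,-0.63,0.05],[0.66,-0.63,0.05],[0.66,-0.63,0.05],[0.66,-0.63,0.05],[0.66,-0.63,0.05],[0.66,-0.63,0.05]],"turn":[[-0.012,0.066,0.032],[-0.024,0.132,0.065],[-0.036,0.2,0.1],[-0.048,0.265,0.13],[-0.06,0.33,0.16],[-0.07,0.4,0.195],[-0.083,0.465,0.227],[-0.094,0.53,0.26],[-0.106,0.6,0.292],[-0.118,0.662,0.324],[-0.118,0.662,0.324],[-0.118,0.662,0.324]]}'
python3 -c "
from h import *
plan((543.4,276.5,220.9),down(0.11,0.7))
for n in('side','top'):
  C=read_camera(n);b=(140,205,130,115) if n=='side' else (120,160,110,100)
  crop(C['image'],*b,6,n[0]+'7.png')"
```

```text
time_s: 14.63
ee_pos: [519.6, 271.9, 248.5]
tool_rot: [0.938, 0.05, 0.342, -0.017]
ft_force: [0.0, 0.9, 0.7]
grip_width: 92.6
t 14.63 ee [519.6 271.9 248.5] w 92.6 F [0.  0.9 0.7] travel [ 0.009 -0.026  0.459]
turn [ 0.003  0.    -0.001]
```

View pics/s7.png

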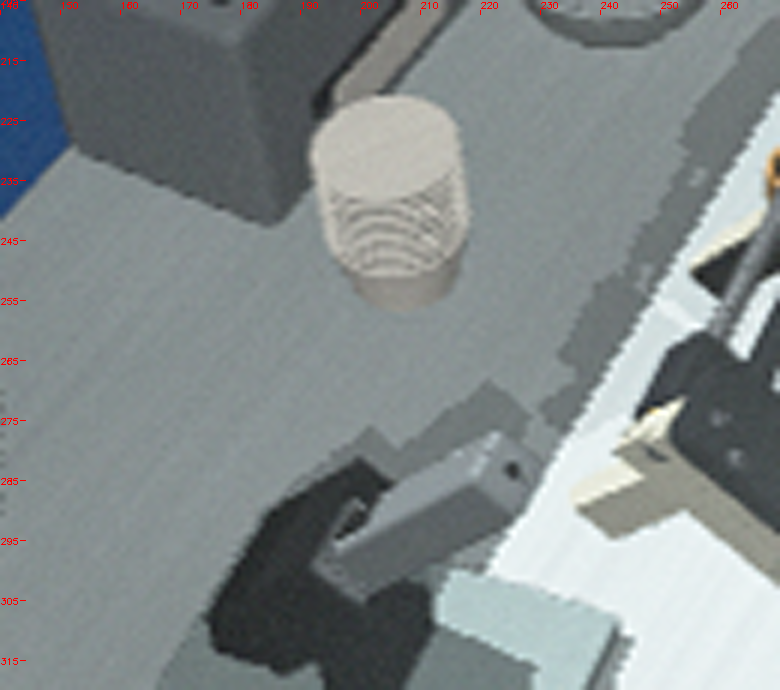

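View pics/t7.png

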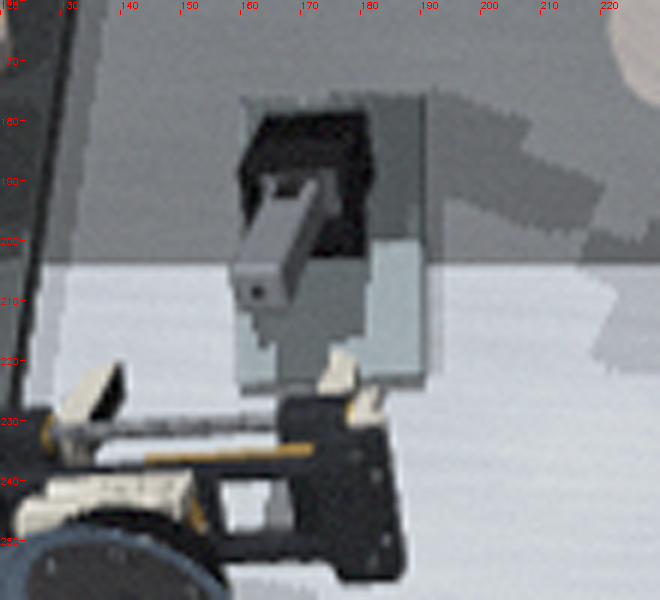

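The top view shows the fingertips at (137,221) and (177,219), facing the handle end at (162,208). I'll advance part way and check alignment.

```bash

python3 -m jog '{"hand":[1,1,1,1,1,1],"travel":[[0,-0.02,0.2],[0.01,-0.026,0.4],[0.01,-0.026,0.6],[0.01,-0.026,0.75],[0.01,-0.026,0.75],[0.01,-0.026,0.75]],"turn":[[0,0,0],[0,0,0],[0,0,0],[0,0,0],[0,0,0],[0,0,0]]}'
python3 - <<'E'
from h import *
plan((620.2,285,129.1),down(0.11,0.7))
s=observe();R=Ro.from_quat(s["tool_rot"])
for n,b,sc in(('side',(170,255,90,75),8),('top',(120,170,90,80),8)):
  C=read_camera(n);im=cv2.resize(C['image'][b[1]:b[1]+b[3],b[0]:b[0]+b[2]],None,fx=sc,fy=sc,interpolation=cv2.INTER_CUBIC)
  def pr(v): return tuple(map(int,(proj(C,s["ee_pos"]+R.apply(v))-b[:2]+.5)*sc-.5))
  cv2.line(im,pr((0,0,0)),pr((0,0,100)),(255,0,0),1)
  for y in(-46.5,46.5): cv2.line(im,pr((-7.5,y,22)),pr((7.5,y,22)),(0,255,0),1)
  cv2.imwrite("pics/%s8.png"%n[0],im[:,:,::-1])
E
```

```text
time_s: 15.23
ee_pos: [558.7, 279.7, 204.1]
tool_rot: [0.938, 0.051, 0.342, -0.018]
ft_force: [0.5, 0.6, 0.6]
grip_width: 92.6
t 15.23 ee [558.7 279.7 204.1] w 92.6 F [0.5 0.6 0.6] travel [-0.013  0.016  1.215]
turn [ 0.002  0.001 -0.001]
```

View pics/s8.png

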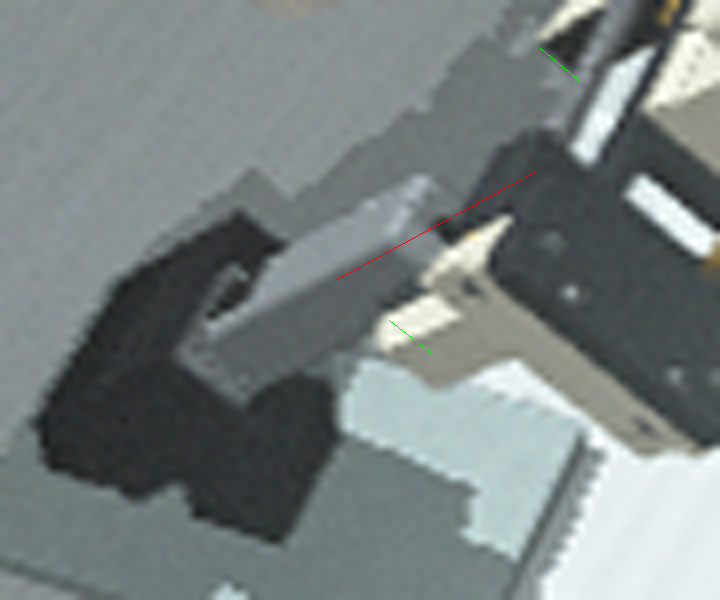

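View pics/t8.png

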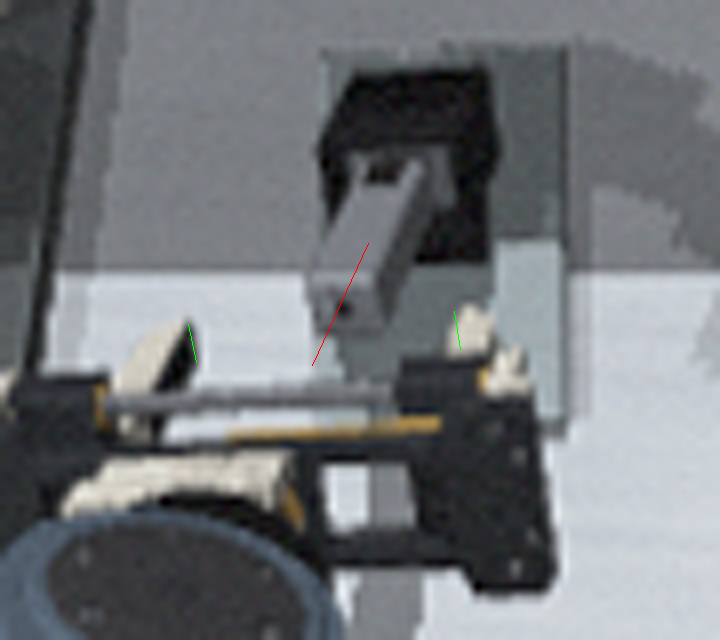

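The tool axis lines up with the handle in both views, within about 1 px. Advancing.

```bash

python3 -m jog '{"hand":[1,1,1,1,1,1],"travel":[[0,0.01,0.15],[-0.01,0.016,0.3],[-0.01,0.016,0.45],[-0.01,0.016,0.6],[-0.01,0.016,0.6],[-0.01,0.016,0.6]],"turn":[[0,0,0],[0,0,0],[0,0,0],[0,0,0],[0,0,0],[0,0,0]]}'
python3 -m jog '{"hand":[1,1,1,1,1,1],"travel":[[0,0,0.15],[0,0,0.3],[0,0,0.45],[0,0,0.6],[0,0,0.6],[0,0,0.6]],"turn":[[0,0,0],[0,0,0],[0,0,0],[0,0,0],[0,0,0],[0,0,0]]}'
python3 - <<'E'
from h import *
plan((620.2,285,129.1),down(0.11,0.7))
for n,b,sc in(('side',(160,255,90,75),8),('top',(120,160,90,80),8)):
  C=read_camera(n);crop(C['image'],*b,sc,n[0]+'9.png')
E
```

```text
time_s: 15.83
ee_pos: [589.1, 282.6, 168.4]
tool_rot: [0.938, 0.051, 0.342, -0.019]
ft_force: [-0.1, 0.4, -0.4]
grip_width: 93.0
time_s: 16.33
ee_pos: [623.5, 285.7, 135.7]
tool_rot: [0.94, 0.053, 0.335, -0.019]
ft_force: [0.1, -0.8, -0.3]
grip_width: 92.8
t 16.33 ee [623.5 285.7 135.7] w 92.8 F [ 0.1 -0.8 -0.3] travel [-0.085  0.004  0.037]
turn [-0.002  0.014  0.001]
```

View pics/s9.png

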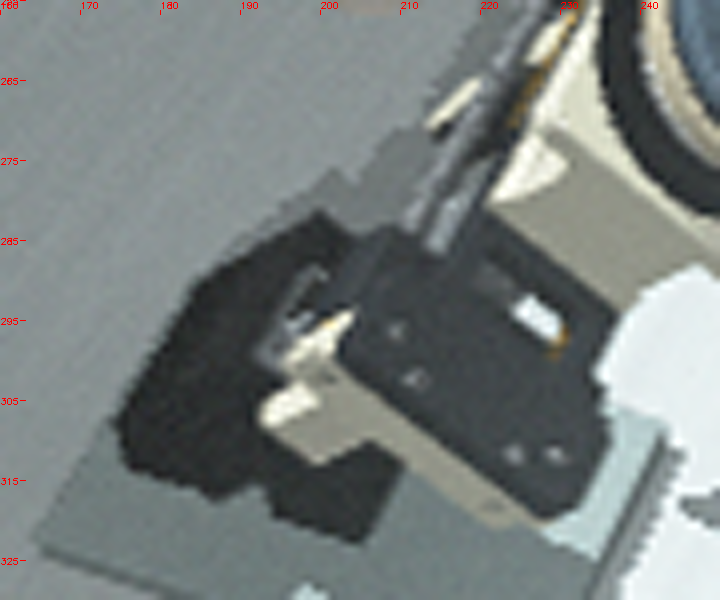

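View pics/t9.png

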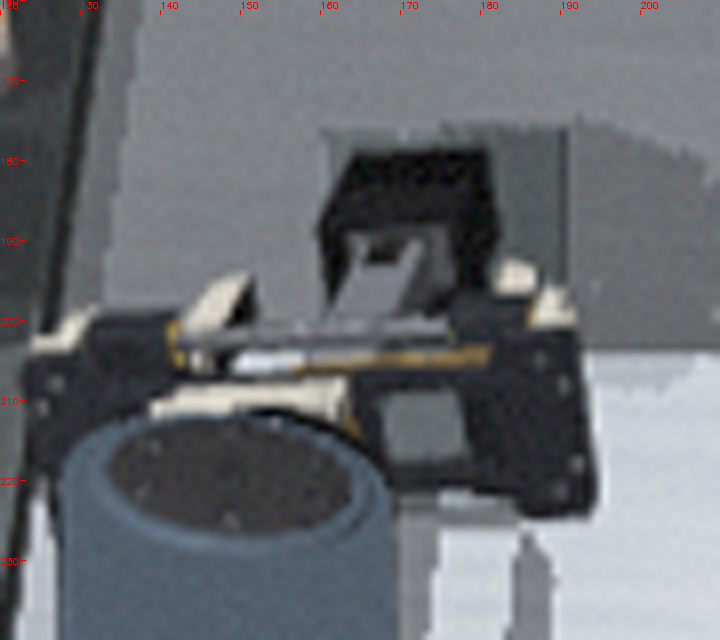

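It stopped about 7 mm off along tool x, so I'll check the joints.

```bash

python3 -m jog '{"hand":[1,1,1],"travel":[[0,0,0],[0,0,0],[0,0,0]],"turn":[[0,0,0],[0,0,0],[0,0,0]]}'
python3 -c "
from h import *
plan((620.2,285,129.1),down(0.11,0.7));print(observe()['joint_pos'])"
```

```text
time_s: 16.68
ee_pos: [623.2, 286.1, 137.1]
tool_rot: [0.94, 0.053, 0.336, -0.02]
ft_force: [-0.0, -0.3, -0.3]
grip_width: 92.7
t 16.68 ee [623.2 286.1 137.1] w 92.7 F [-0.  -0.3 -0.3] travel [-0.094  0.01   0.052]
turn [-0.003  0.012  0.001]
[ 0.43763663  0.54710215  1.81573059 -1.05223848  0.2340496   2.86659123]
```

Joint 6 is at its limit (2.867 of 2.87) and the wrist is near-singular. I'll take a steeper approach instead: tilt 0.40, leaving 0.3 rad between tool and handle.

```bash

python3 -c "
from h import *
plan((622.2,285.2,128.1),down(0.11,0.4))"
```

```text
t 16.68 ee [623.2 286.1 137.1] w 92.7 F [-0.  -0.3 -0.3] travel [-0.082  0.01   0.078]
turn [-0.003 -0.274  0.002]
```

```bash

python3 -m jog '{"hand":[1,1,1,1,1,1,1,1,1,1],"travel":[[0,0,0],[0,0,0],[0,0,0],[-0.02,0,0],[-0.04,0,0.02],[-0.06,0.01,0.04],[-0.08,0.01,0.07],[-0.08,0.01,0.08],[-0.08,0.01,0.08],[-0.08,0.01,0.08]],"turn":[[0,-0.04,0],[0,-0.08,0],[0,-0.12,0],[0,-0.16,0],[0,-0.2,0],[0,-0.24,0],[0,-0.274,0],[0,-0.274,0],[0,-0.274,0],[0,-0.274,0]]}'
python3 - <<'E'
from h import *
plan((622.2,285.2,128.1),down(0.11,0.4));print(observe()["joint_pos"])
for n,b,sc in(('side',(160,255,90,75),8),):
  C=read_camera(n);crop(C['image'],*b,sc,n[0]+'10.png')
E
```

```text
time_s: 17.52
ee_pos: [622.3, 285.1, 127.6]
tool_rot: [0.978, 0.055, 0.199, -0.012]
ft_force: [1.0, 0.2, -0.1]
grip_width: 92.9
t 17.52 ee [622.3 285.1 127.6] w 92.9 F [ 1.   0.2 -0.1] travel [ 0.001 -0.002 -0.006]
turn [-0.002 -0.     0.002]
[ 0.40295378  0.58505444  1.65010681 -0.2202221   0.53143677  2.03030028]
```

View pics/s10.png

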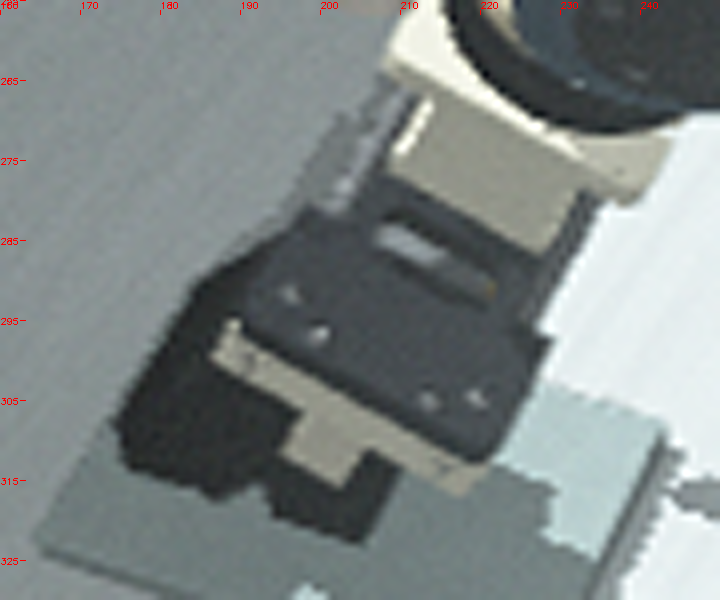

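Pose reached with joints in mid-range. Closing with 45 N.

```bash

python3 -m jog '{"hand":[-1,-1,-1,-1,-1,-1,-1,-1,-1,-1,-1,-1],"travel":[[0,0,0],[0,0,0],[0,0,0],[0,0,0],[0,0,0],[0,0,0],[0,0,0],[0,0,0],[0,0,0],[0,0,0],[0,0,0],[0,0,0]],"turn":[[0,0,0],[0,0,0],[0,0,0],[0,0,0],[0,0,0],[0,0,0],[0,0,0],[0,0,0],[0,0,0],[0,0,0],[0,0,0],[0,0,0]]}' 45
python3 - <<'E'
from h import *
d=np.array([-.640,-.0707,.765]);s=observe()
plan(s["ee_pos"]+d*100);print(s["joint_pos"],s["moment"])
E
```

```text
time_s: 18.57
ee_pos: [622.5, 285.1, 127.7]
tool_rot: [0.979, 0.055, 0.198, -0.012]
ft_force: [1.4, 0.3, -1.0]
grip_width: 25.5
t 18.57 ee [622.5 285.1 127.7] w 25.5 F [ 1.4  0.3 -1. ] travel [-0.369 -0.003 -1.194]
[ 0.40272701  0.58547912  1.64898238 -0.21869006  0.53271679  2.02881578] [0.07148814 0.1934729  0.07875851]
```

Gripped at 25.5 mm. Pulling along the wand axis, watching the force.

```bash

python3 -m jog '{"hand":[-1,-1,-1,-1,-1],"travel":[[-0.037,0,-0.119],[-0.074,0,-0.239],[-0.111,0,-0.358],[-0.148,0,-0.478],[-0.148,0,-0.478]],"turn":[[0,0,0],[0,0,0],[0,0,0],[0,0,0],[0,0,0]]}'
python3 -m jog '{"hand":[-1,-1,-1,-1,-1],"travel":[[-0.037,0,-0.119],[-0.074,0,-0.239],[-0.111,0,-0.358],[-0.148,0,-0.478],[-0.148,0,-0.478]],"turn":[[0,0,0],[0,0,0],[0,0,0],[0,0,0],[0,0,0]]}'
python3 -m jog '{"hand":[-1,-1,-1,-1,-1],"travel":[[-0.037,0,-0.119],[-0.074,0,-0.239],[-0.111,0,-0.358],[-0.148,0,-0.478],[-0.148,0,-0.478]],"turn":[[0,0,0],[0,0,0],[0,0,0],[0,0,0],[0,0,0]]}'
python3 - <<'E'
from h import *
plan((565,-205,250),down(0.11,-0.3));print(observe()["joint_pos"],observe()["moment"])
for n,b,sc in(('side',(160,235,110,85),7),('top',(110,155,110,85),7)):
  C=read_camera(n);crop(C['image'],*b,sc,n[0]+'11.png')
E
```

```text
time_s: 18.98
ee_pos: [596.1, 282.3, 160.2]
tool_rot: [0.978, 0.055, 0.199, -0.012]
ft_force: [-0.1, 0.2, -1.6]
grip_width: 26.1
time_s: 19.4
ee_pos: [570.4, 279.4, 190.7]
tool_rot: [0.978, 0.055, 0.199, -0.012]
ft_force: [0.0, -0.1, -1.4]
grip_width: 25.4
time_s: 19.82
ee_pos: [545.1, 276.5, 221.5]
tool_rot: [0.978, 0.055, 0.199, -0.012]
ft_force: [-0.1, 0.6, -1.8]
grip_width: 25.8
t 19.82 ee [545.1 276.5 221.5] w 25.8 F [-0.1  0.6 -1.8] travel [-0.253  6.008 -0.507]
turn [-0.002 -0.67   0.003]
[ 0.44612469  0.34075223  1.77360613 -0.20842437  0.65564855  2.04596556] [-0.02836358  0.34585277 -0.00506705]
```

View pics/s11.png

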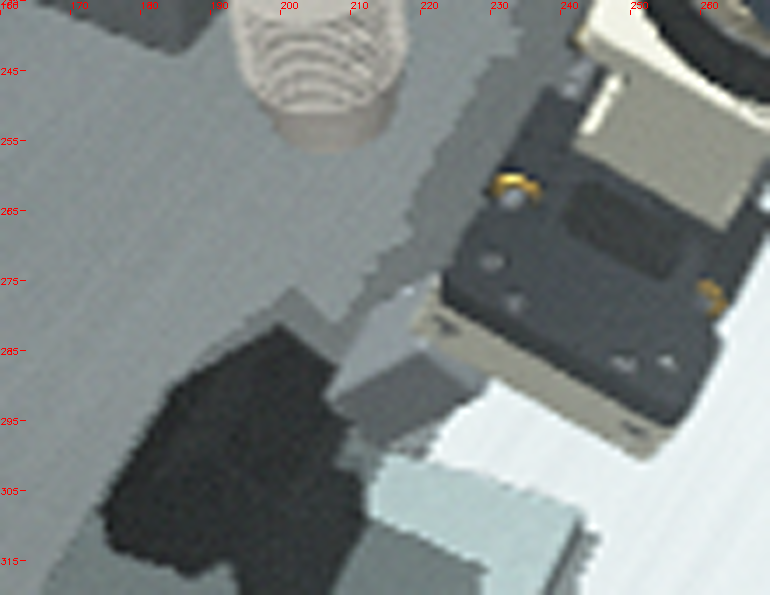

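View pics/t11.png

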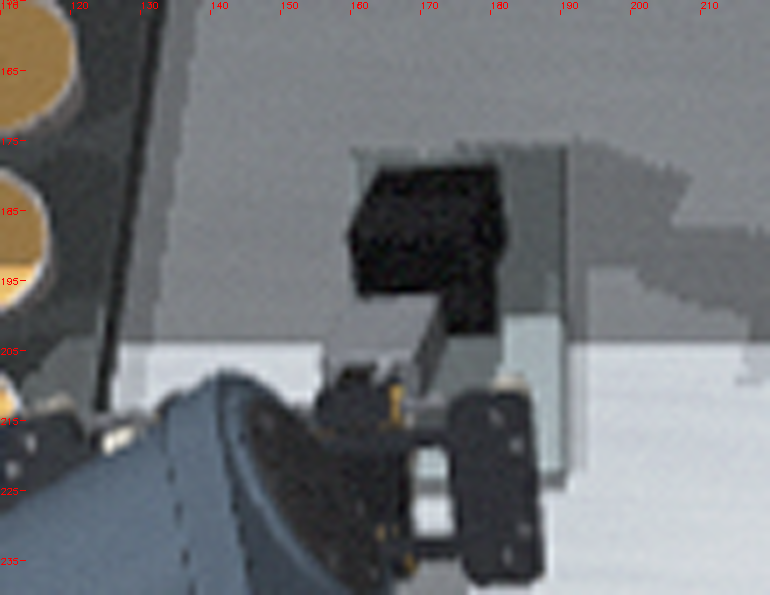

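The scanner is clear of the holster: pulled 122 mm with a steady load of about 1.6 N. Raise it and turn it upright.

```bash

python3 -m jog '{"hand":[-1,-1,-1,-1,-1,-1,-1,-1,-1,-1,-1,-1,-1,-1],"travel":[[0.07,0,-0.17],[0.14,0,-0.34],[0.21,0,-0.5],[0.29,0,-0.69],[0.29,0,-0.69],[0.29,0,-0.69],[0.29,0,-0.69],[0.29,0,-0.69],[0.29,0,-0.69],[0.29,0,-0.69],[0.29,0,-0.69],[0.29,0,-0.69],[0.29,0,-0.69],[0.29,0,-0.69]],"turn":[[0,0,0],[0,-0.05,0],[0,-0.11,0],[0,-0.17,0],[0,-0.23,0],[0,-0.29,0],[0,-0.35,0],[0,-0.41,0],[0,-0.47,0],[0,-0.53,0],[0,-0.59,0],[0,-0.64,0],[0,-0.67,0],[0,-0.67,0]]}'
python3 - <<'E'
from h import *
plan((565,-205,275),down(0.11,-0.3));print(observe()["joint_pos"],observe()["moment"])
for n,b,sc in(('side',(190,205,110,85),7),('top',(110,155,110,95),7)):
  C=read_camera(n);crop(C['image'],*b,sc,n[0]+'12.png')
E
```

```text
time_s: 21.08
ee_pos: [546.2, 276.0, 277.9]
tool_rot: [0.987, 0.055, -0.152, 0.008]
ft_force: [-0.6, 0.3, -2.1]
grip_width: 25.6
t 21.08 ee [546.2 276.  277.9] w 25.6 F [-0.6  0.3 -2.1] travel [-0.409  6.001  0.162]
turn [-0.     0.004  0.002]
[0.36057496 0.5808751  1.23175496 0.07462669 1.62448454 1.81217436] [ 0.06137033 -0.19075294 -0.02016027]
```

View pics/s12.png

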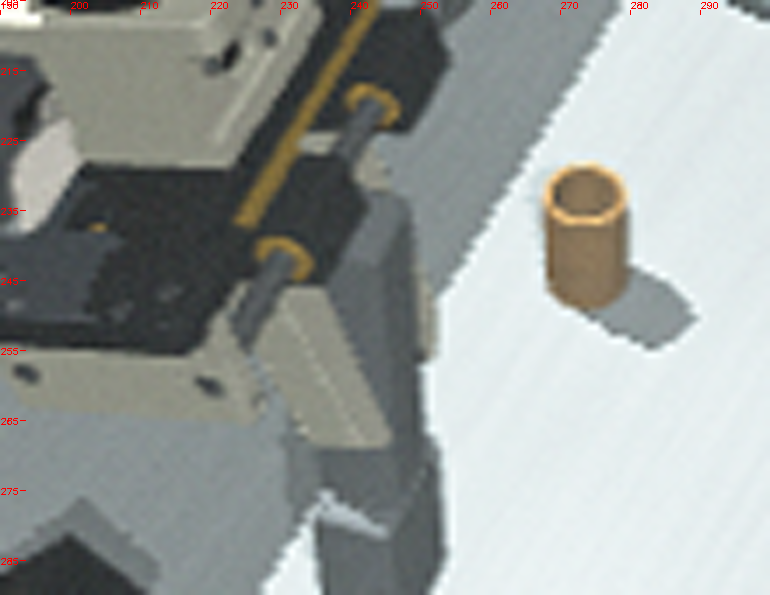

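View pics/t12.png

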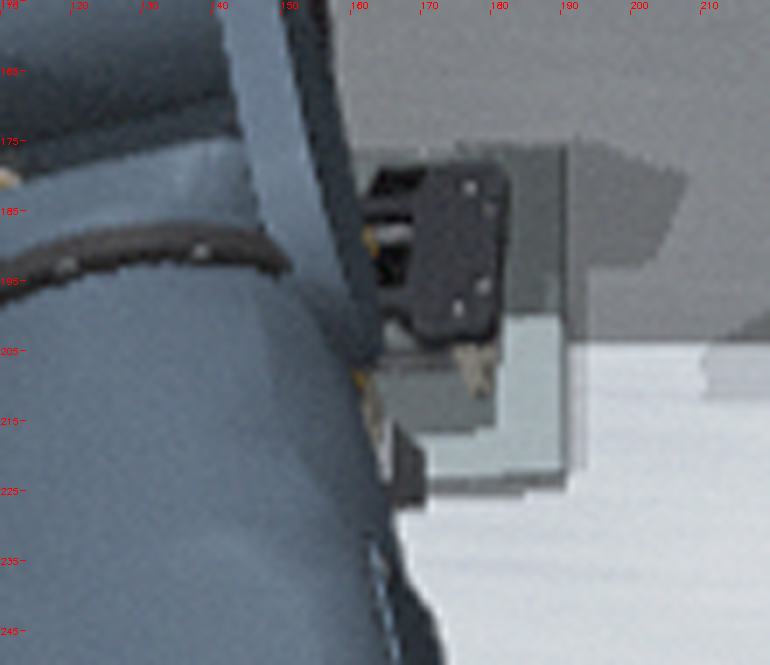

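Upright. Carrying it to above the stand at window height of about 150 mm, clear of everything.

```bash

python3 -m jog '{"hand":[-1,-1,-1,-1,-1],"travel":[[0,0.15,0],[-0.02,0.4,0],[-0.04,0.7,0],[-0.07,1,0.02],[-0.07,1,0.02]],"turn":[[0,0,0],[0,0,0],[0,0,0],[0,0,0],[0,0,0]]}'
python3 -m jog '{"hand":[-1,-1,-1,-1,-1],"travel":[[0,0.25,0],[-0.02,0.5,0],[-0.04,0.75,0],[-0.07,1,0.02],[-0.07,1,0.02]],"turn":[[0,0,0],[0,0,0],[0,0,0],[0,0,0],[0,0,0]]}'
python3 -m jog '{"hand":[-1,-1,-1,-1,-1],"travel":[[0,0.25,0],[-0.02,0.5,0],[-0.04,0.75,0],[-0.07,1,0.02],[-0.07,1,0.02]],"turn":[[0,0,0],[0,0,0],[0,0,0],[0,0,0],[0,0,0]]}'
python3 -m jog '{"hand":[-1,-1,-1,-1,-1],"travel":[[0,0.25,0],[-0.02,0.5,0],[-0.04,0.75,0],[-0.07,1,0.02],[-0.07,1,0.02]],"turn":[[0,0,0],[0,0,0],[0,0,0],[0,0,0],[0,0,0]]}'
python3 -m jog '{"hand":[-1,-1,-1,-1,-1],"travel":[[0,0.25,0],[-0.02,0.5,0],[-0.04,0.75,0],[-0.07,1,0.02],[-0.07,1,0.02]],"turn":[[0,0,0],[0,0,0],[0,0,0],[0,0,0],[0,0,0]]}'
python3 - <<'E'
from h import *
plan((565,-205,270),down(0.11,-0.3));print(observe()["joint_pos"],observe()["moment"])
E
```

```text
time_s: 21.6
ee_pos: [548.9, 192.0, 279.9]
tool_rot: [0.987, 0.054, -0.15, 0.008]
ft_force: [-0.4, 0.1, -2.3]
grip_width: 25.8
time_s: 22.02
ee_pos: [551.9, 112.9, 279.8]
tool_rot: [0.987, 0.055, -0.15, 0.008]
ft_force: [0.6, -0.6, -0.9]
grip_width: 25.9
time_s: 22.43
ee_pos: [555.1, 33.3, 279.7]
tool_rot: [0.987, 0.055, -0.15, 0.008]
ft_force: [-0.6, -0.5, -1.3]
grip_width: 25.8
time_s: 22.85
ee_pos: [558.3, -46.3, 279.7]
tool_rot: [0.987, 0.055, -0.15, 0.008]
ft_force: [1.0, 0.4, -1.9]
grip_width: 26.0
time_s: 23.27
ee_pos: [561.6, -126.1, 279.6]
tool_rot: [0.987, 0.055, -0.15, 0.008]
ft_force: [0.7, -0.8, -1.2]
grip_width: 25.6
t 23.27 ee [ 561.6 -126.1  279.6] w 25.6 F [ 0.7 -0.8 -1.2] travel [-0.028  0.985  0.134]
turn [-0.     0.001  0.001]
[-0.25478615  0.50777296  1.34495568 -0.10593375  1.57160525  1.2199569 ] [ 0.08347216 -0.18183878 -0.01036837]
```

```bash

python3 -m jog '{"hand":[-1,-1,-1,-1,-1,-1,-1,-1],"travel":[[0,0.25,0],[-0.01,0.5,0.05],[-0.01,0.75,0.1],[-0.01,0.98,0.13],[-0.01,0.98,0.13],[-0.01,0.98,0.13],[-0.01,0.98,0.13],[-0.01,0.98,0.13]],"turn":[[0,0,0],[0,0,0],[0,0,0],[0,0,0],[0,0,0],[0,0,0],[0,0,0],[0,0,0]]}'
cat > ov.py <<'E'
from h import *
import sys
k=sys.argv[1];RX,RY=565.6,-205.7
s=observe();plan((566.5,-205.6,248),down(0.11,-0.3))
G=s["ee_pos"]+3*Ro.from_quat(s["tool_rot"]).apply([0,0,1]);Z=Ro.from_quat(s["tool_rot"])*down(0,-0.3).inv()
wR=Ro.from_quat(s["tool_rot"])*Ro.from_euler('x',np.pi).inv()*Ro.from_euler('y',0) 
# scanner frame: tool = Rz(yaw)Ry(0.3)Rx(pi) -> scanner = tool*Rx(-pi)*Ry(-0.3)
W=Ro.from_quat(s["tool_rot"])*Ro.from_euler('x',-np.pi)*Ro.from_euler('y',-0.3)
O=G-W.apply([0,0,120]);print("pred window",np.round(O,1),"z axis",np.round(W.apply([0,0,1]),3))
for n,b,sc in(('side',(285,110,75,100),6),('top',(280,185,90,80),7)):
  C=read_camera(n);im=cv2.resize(C['image'][b[1]:b[1]+b[3],b[0]:b[0]+b[2]],None,fx=sc,fy=sc,interpolation=cv2.INTER_CUBIC);i0=im.copy()
  pr=lambda X:tuple(map(int,(proj(C,X)-b[:2]+.5)*sc-.5))
  for x,y in((13,20),(13,-20),(-13,20),(-13,-20)): cv2.line(im,pr(O+W.apply([x,y,0])),pr(O+W.apply([x,y,60])),(255,0,0),1)
  c=[(13,20),(13,-20),(-13,-20),(-13,20)]
  for z in(0,60):
    for i in range(4): cv2.line(im,pr(O+W.apply([*c[i],z])),pr(O+W.apply([*c[(i+1)%4],z])),(255,0,0),1)
  for r in(28,13):
    for a in np.linspace(0,6.28,60): cv2.circle(im,pr((RX+r*np.cos(a),RY+r*np.sin(a),65)),0,(0,200,0),-1)
  cv2.line(im,pr((RX,RY,65)),pr((RX,RY,125)),(0,200,0),1)
  o=np.hstack([i0,im]) if n=='side' else im
  cv2.imwrite(f"pics/{n[0]}{k}.png",o[:,:,::-1])
E
python3 ov.py 13
```

```text
time_s: 23.93
ee_pos: [566.8, -201.5, 270.1]
tool_rot: [0.987, 0.056, -0.15, 0.008]
ft_force: [-0.1, -0.0, -2.1]
grip_width: 26.0
t 23.93 ee [ 566.8 -201.5  270.1] w 26.0 F [-0.1 -0.  -2.1] travel [0.073 0.051 0.267]
turn [-0.     0.001  0.004]
pred window [ 565.7 -201.4  147.3] z axis [ 0.002 -0.001  1.   ]
```

View pics/s13.png

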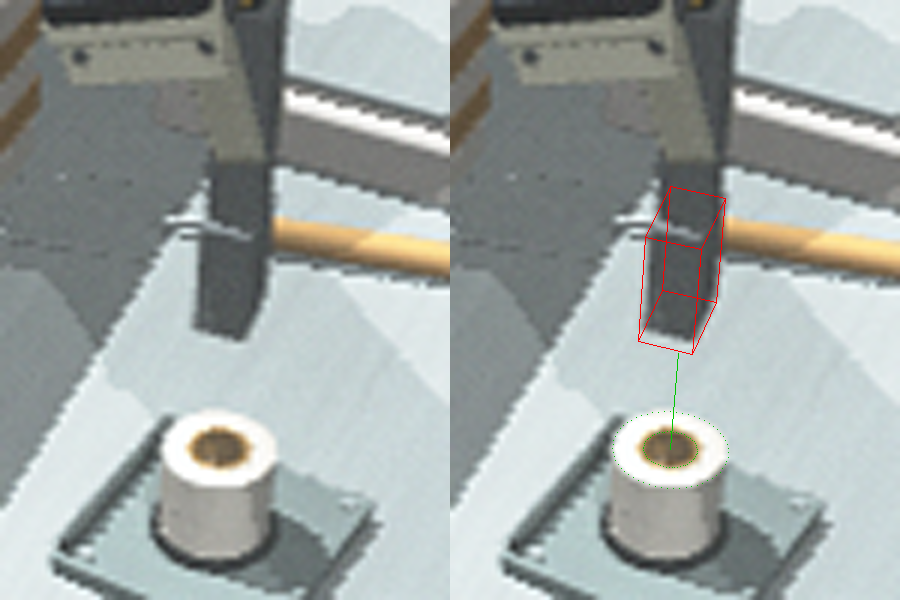

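View pics/t13.png

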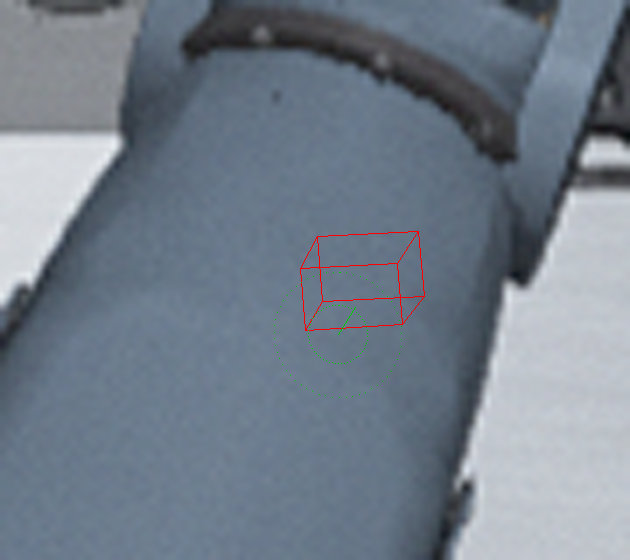

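The held scanner matches the predicted wireframe within about 2 px: upright, head bottom at side (321,167), axis over the roll at (322,185). Final lowering of about 24 mm, with a 3 mm shift in y.

```bash

python3 -m jog '{"hand":[-1,-1,-1,-1,-1,-1,-1,-1],"travel":[[0.02,0.01,0.07],[0.04,0.02,0.14],[0.06,0.03,0.21],[0.085,0.037,0.29],[0.085,0.037,0.29],[0.085,0.037,0.29],[0.085,0.037,0.29],[0.085,0.037,0.29]],"turn":[[0,0,0],[0,0,0],[0,0,0],[0,0,0],[0,0,0],[0,0,0],[0,0,0],[0,0,0]]}'
python3 ov.py 14; python3 -c "
from h import *
cv2.imwrite('pics/full.png',read_camera('side')['image'][:,:,::-1]);print(observe()['qd'])"
```

```text
time_s: 24.7
ee_pos: [566.6, -205.9, 246.0]
tool_rot: [0.987, 0.056, -0.15, 0.008]
ft_force: [-0.2, 0.4, -0.8]
grip_width: 26.0
t 24.7 ee [ 566.6 -205.9  246. ] w 26.0 F [-0.2  0.4 -0.8] travel [-0.008 -0.003 -0.024]
turn [-0.     0.001  0.003]
pred window [ 565.5 -205.9  123.1] z axis [ 0.002 -0.001  1.   ]
[ 0.00127537 -0.00041145  0.00090866  0.00147605  0.00180177  0.00015563]
```

View pics/s14.png

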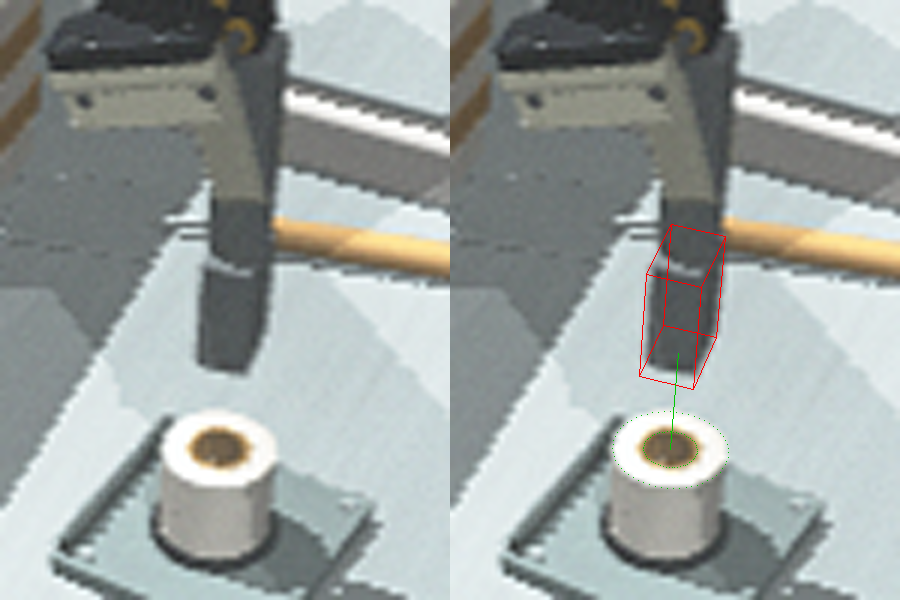

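View pics/full.png

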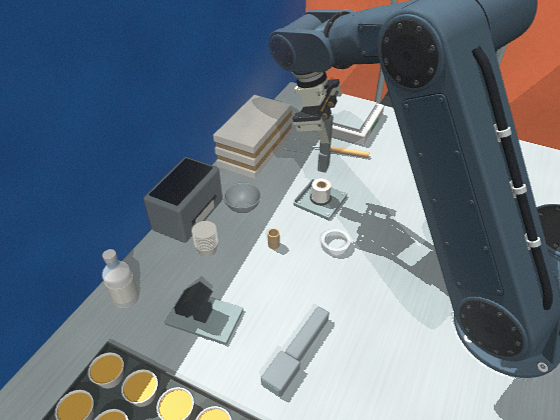

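Last checks are fine: the window is about 60 mm above the roll top, the axis is over the bore, and the bystanders are unmoved. Holding a moment to confirm there's no creep, then signing off.

```bash

python3 -m jog '{"hand":[-1,-1,-1,-1,-1,-1],"travel":[[0,0,0],[0,0,0],[0,0,0],[0,0,0],[0,0,0],[0,0,0]],"turn":[[0,0,0],[0,0,0],[0,0,0],[0,0,0],[0,0,0],[0,0,0]]}'
python3 -c "
from h import *
print(observe()['qd']);print(sign_off())"
```

```text
time_s: 25.35
ee_pos: [566.5, -205.8, 245.7]
tool_rot: [0.987, 0.056, -0.15, 0.008]
ft_force: [0.0, 0.3, -1.0]
grip_width: 26.3
[ 0.0005165   0.00046568  0.00081069  0.00075527 -0.00112771 -0.00043634]
the job is handed in; nothing more can be done
None
```

The job is handed in at about 25 s of the 72 s allowed; no verdict comes back, so these are my own last checks.

- **Roll:** I lowered it over the spindle while holding it, until an upward force appeared at exactly the expected seat height (TCP 54.2 mm). I then eased off and let go. Afterwards the side camera showed it upright on the disc.
- **Scanner:** I gripped the small scanner with 45 N. My first approach angle ran joint 6 up to its limit, so I took a steeper one. I drew the scanner 122 mm along its own axis with no side force, turned it upright and brought it over the roll.
- **Final pose:** The predicted window position is (565.5, -205.9, 123) against a roll axis at about (565.6, -205.7) with its top at 65 mm, so about 58 mm above the roll. The arm was motionless and the grip opening was 26 mm. All the bystanders I could see stayed in place.

**Disagreement:** In the last side view the scanner appeared about 2 px above its predicted outline. That means it could be up to 7 mm higher, or 7 mm deeper from the side camera, than predicted. Both are within the limits, but the arm blocked the top camera, so I couldn't tell which.

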